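# Set out the pill-filling tray

## Robot

A 7-joint arm with a two-finger parallel gripper is mounted at the origin on a cart in front of the work surface, level with it; the furniture and walls round the work are solid. World frame = base frame: x ahead of the robot, y to its left, z up, the work surface at z = 0. Lengths are in m, angles in rad, forces in N, time in s.
With the tool pointing down it reaches from about 0.425 to 0.925 m from the base axis. Payload 6.8 kg.
Tool frame: the origin (TCP) lies midway between the tips of the shut fingers; the grasp point (between the pads) lies 19 mm behind it; z points along the fingers, y is the line along which they close (so a half turn about z gives the same grasp; the last joint's range is limited). The gripper opens to 85 mm and grips with 20 to 120 N. Pads are 22 mm wide; open, the fingers measure 114 mm over their backs; the gripper's body (76 mm by 85 mm) begins 54 mm behind the grasp point. The pads swing forward as they close: fully open they stand 13 mm farther back than shut.
Start: joints at [0.999, 0.477, 0.022, 1.555, -0.011, 1.109, -0.083], TCP at [0.302, -0.604, 0.231] pointing down, gripper open.
Joint ranges: [-2.96, 2.96], [-0.34, 2.1], [-1.41, 1.46], [0.24, 2.44], [-1.37, 4.51], [0.17, 1.92], [-2.96, 2.96]. Speed limits (rad/s): [2.39, 2.39, 3.14, 3.14, 3.14, 3.14, 3.14].

## Interface

Orientations are given as a unit quaternion [w, x, y, z].
In Python, from cell import ctrl, viewer gives the robot as it stands.
- The arm moves only by the tool send_rows, never from a script. Its argument "deltas" is a list of rows, each an object of numbers: "x", "y", "z": the shift along the world's x, y, z scaled (see below); "turn": the turn about the world's z scaled (see below). In form: [{"x": .., "y": .., "z": .., "turn": ..}, ...]. A call has 1 to 5 rows; each row shifts and turns the commanded pose from where the row before left it; what a row does not reach is not made up. The controller multiplies each number of a shift by 0.3 m and each number of a turn by 180 degrees. A row lasts 1/12 s, in which the tool goes at most 41.7 mm and 7.16 degrees, less where a joint would pass 70% of its speed; a pose out of reach is approached as far as the arm can. A call with a number of a shift or a turn outside -1 to 1 is refused whole. A call with a gripper value outside its range is refused whole. "claw" is the opening, from -1 (shut) to 1 (fully open), set as the call begins (left out, the last holds). The fingers move at their own pace and stop on an object; "newtons" is the grip in N (left out, the last holds). Time passes only in rows, so rows that do not move let the fingers close. It gives the time, the measured TCP pose, the force, the opening and the grip force at its end, in the units of the state.
- ctrl.get_obs(): the state, without advancing time (a new reading comes with each control period).
- viewer.read_camera(name): name is "side" or "top"; returns the picture (400x640x3 uint8, blue, green, red); there is no depth.
- viewer.camera_info(name): a dict with "intrinsics" (3x3 intrinsics, pixels), "k1" (the pictures are not rectified: a ray, as slopes to the right and down, at radius r is drawn at 1 + k1 r^2 times it, then the intrinsics apply), "position" and "rotation" of the camera in the world. Camera axes: x right, y down, z forward; pixel columns grow to the right and rows downward; lengths in m; the calibration is good to about 2 mm. A picture is of the moment at which its call begins. camera_info takes no time and is no camera call.
- ctrl.finish_job(): hands the job in; it is judged then, once.
Trained networks look in the newest picture that a camera, given by its name, has taken for a name from the list of things; names that differ only in an ending like _2 or _b are one class to them, and where a whole thing is asked for, a point or a joint stands for the part that bears it (a point fixed in the world has none). Each returns a list of dicts, best first, with "confidence" (0 to 1); they miss things now and then, are a little off and sometimes report something else, mostly with a low value. They report only what shows in the picture. A call takes as long as a camera call. They do not tell look-alikes from the thing itself.
- viewer.silhouettes(thing, camera): "mask" (400x640 bool, what is visible of it) and "bbox" ([centre column, centre row, width, height] in pixels, round what is visible of it).
The state is a dict: "time_s": time; "joints": joint angles; "joint_vel": joint speeds; "joint_efforts": joint torques, N m; "tcp_pos": TCP position; "orientation": TCP orientation; "contact_force": force on the tool from outside, world axes, zero at the start; "ft_torque": the same for the moment, N m; "gripper_width": finger opening in m; "finger_force": force on a finger pad.
Only numpy, scipy, OpenCV 4.12 (cv2) and the standard library are available. Lean on these libraries where they do the work, as an engineer would, in place of code of your own. Each camera call takes 0.05 s, during which the arm holds its last target. There are 200 camera calls.

## Task

Set out the grey filling tray so that the week's pills can be counted out: first seat the seven-day pill organiser in the long channel along the tray's near edge, while there is still room for a hand round it. Then stand the three tablet bottles upright in the round wells behind it, the tallest in the left well, the shortest in the right well next to the carton pocket and the third between them, and lay the medicine carton flat in the rectangular pocket to the right of the bottles. Everything must sit fully down in its pocket, and the two empty green cups must stay standing where they are.

Things in the scene. Friction and masses are not known exactly. Their poses are not given: they have to be found in the camera images.
- fill_tray: Fixed grey moulded filling tray, 150 (x) by 280 (y) by 12 mm, with a rolled edge and a low wire bail at each end. Origin: centre of its underside, on the desk; x points from its near edge (channel side) to its back, y to its left; its yaw is -0.6 to -0.3 rad. Its five pockets (positions under the other things, in this frame) are 9 mm deep; their floors are 3 mm above the desk.
- organiser: Teal seven-day pill organiser, seven white lids that stay shut, 38 (x) by 186 (y) by 23 mm high; walls at x -15 and +19 mm, lid lips to x -19 mm. Origin: centre of its underside; y is its long axis. Starts flat, yaw -0.7 to -0.35 rad; 75 g. Tray channel for it: 44 (x) by 192 (y) mm, centred at tray x -46, y +34 mm; it may lie there either way round.
- tall_bottle: Tallest tablet bottle, blue label, white cap: body 48 mm in diameter up to 65 mm, cap 41 mm, 78 mm high in all. Origin: centre of its underside, z up. Upright, loose, about 60 g. The tray's left well, its place: 52 mm in diameter, centred at tray x +34, y +96 mm.
- mid_bottle: Middle-sized tablet bottle, red-orange label, white cap: body 43 mm in diameter up to 55 mm, cap 37 mm, 66 mm high in all. Origin: centre of its underside, z up. Upright, loose, about 50 g. The tray's middle well, its place: 52 mm in diameter, centred at tray x +34, y +34 mm.
- short_bottle: Shortest tablet bottle, green label, green cap: body 38 mm in diameter up to 46 mm, cap 32 mm, 56 mm high in all. Origin: centre of its underside, z up. Upright, loose, about 70 g. The tray's right well, its place: 52 mm in diameter, centred at tray x +34, y -28 mm.
- carton: White and purple medicine carton lying flat, 46 (x) by 74 (y) by 36 mm high. Origin: centre of its underside; y is its long axis. Starts with yaw 0.85 to 1.25 rad; loose, about 35 g. Tray pocket for it: 80 mm along tray x, 52 mm along tray y, centred at tray x 0, y -100 mm; the carton's long axis goes along the tray's x axis, either way round.
- cup_near: Empty green plastic cup with a finger tab at its rim, 62 mm across, 77 mm with the tab, 44 mm high: a bystander to be left alone. Origin: on its underside, inside the base. Loose, 12 g.
- cup_far: A second such green cup, 62 mm across, 77 mm with its tab, 44 mm high: a bystander to be left alone. Origin: on its underside, inside the base. Loose, 12 g.
Not all that is in view belongs to the job. Leave any yellow look-alike of the tall_bottle alone.

How it is judged:
On the way, in this order (a step that is already met when the one before it is completed fails the run):
1. the organiser is seated in the channel before any bottle or the carton is (x of organiser in the frame of fill_tray between -0.054 and -0.038 m and y of organiser in the frame of fill_tray between 0.026 and 0.042 m and z of organiser in the frame of fill_tray below 0.006 m and angle between organiser's own z axis and vertical below 0.12 rad and angle between the y axis of organiser and the y axis of fill_tray, either way round below 0.12 rad and not (x of tall_bottle in the frame of fill_tray between 0.025 and 0.043 m and y of tall_bottle in the frame of fill_tray between 0.087 and 0.105 m and z of tall_bottle in the frame of fill_tray below 0.006 m and angle between tall_bottle's own z axis and vertical below 0.12 rad) and not (x of mid_bottle in the frame of fill_tray between 0.025 and 0.043 m and y of mid_bottle in the frame of fill_tray between 0.025 and 0.043 m and z of mid_bottle in the frame of fill_tray below 0.006 m and angle between mid_bottle's own z axis and vertical below 0.12 rad) and not (x of short_bottle in the frame of fill_tray between 0.025 and 0.043 m and y of short_bottle in the frame of fill_tray between -0.037 and -0.019 m and z of short_bottle in the frame of fill_tray below 0.006 m and angle between short_bottle's own z axis and vertical below 0.12 rad) and not (x of carton in the frame of fill_tray between -0.008 and 0.008 m and y of carton in the frame of fill_tray between -0.108 and -0.092 m and z of carton in the frame of fill_tray below 0.006 m and angle between carton's own z axis and vertical below 0.12 rad and angle between the y axis of carton and the x axis of fill_tray, either way round below 0.12 rad)), for 0.2 s.
2. then the three bottles stand in their wells and the carton lies in its pocket (x of tall_bottle in the frame of fill_tray between 0.025 and 0.043 m and y of tall_bottle in the frame of fill_tray between 0.087 and 0.105 m and z of each of tall_bottle, mid_bottle, short_bottle, carton in the frame of fill_tray below 0.006 m and angle between each of tall_bottle, mid_bottle, short_bottle, carton's own z axis and vertical below 0.12 rad and x of mid_bottle in the frame of fill_tray between 0.025 and 0.043 m and y of mid_bottle in the frame of fill_tray between 0.025 and 0.043 m and x of short_bottle in the frame of fill_tray between 0.025 and 0.043 m and y of short_bottle in the frame of fill_tray between -0.037 and -0.019 m and x of carton in the frame of fill_tray between -0.008 and 0.008 m and y of carton in the frame of fill_tray between -0.108 and -0.092 m and angle between the y axis of carton and the x axis of fill_tray, either way round below 0.12 rad), for 0.2 s.
At the end, for the whole second after the job is handed in: Organiser in the channel, tallest, third and shortest bottle in the left, middle and right well, carton in its pocket: each within 8 mm (bottles 9 mm) of the pocket's centre, organiser and carton in line within 0.12 rad, undersides under 6 mm above the desk, tilt under 0.12 rad, at rest (all of step 2 and x of organiser in the frame of fill_tray between -0.054 and -0.038 m and y of organiser in the frame of fill_tray between 0.026 and 0.042 m and z of organiser in the frame of fill_tray below 0.006 m and angle between organiser's own z axis and vertical below 0.12 rad and angle between the y axis of organiser and the y axis of fill_tray, either way round below 0.12 rad and linear speed of each of organiser, tall_bottle, mid_bottle, short_bottle, carton below 0.02 m/s); the robot touches nothing.
It fails at once if a green cup is shifted by more than 20 mm or tipped (distance of any of cup_near, cup_far from where it was at the start of the episode above 0.02 m or angle between any of cup_near, cup_far's own z axis and vertical above 0.3 rad).
It also fails if it takes over 144 s, if anything falls off the work surface, if the arm or the gripper's body presses on something with over 40 N, if the wrist force passes 120 N, or if a joint passes its speed limit or range.

## Working session

There is one attempt and no reset: what is moved stays moved. The work goes in short steps, Python scripts to look and compute and a tool call to move; the robot and the scene stay as the last step left them, time stands still between calls to the robot, and variables do not carry over. Pictures are saved under pics/ and viewed, at most 14 in all, crops included, and the job is handed in when it is done.

Besides the shell and the picture viewer there is one more tool, called after "Emit:" as name(argument=value, ...), one argument or row to a line, values as JSON. send_rows: Moves the arm, as the interface text tells. Shifts and turns lie within -1 to 1; 1 stands for 0.3 m of shift or 180 degrees of turn. Its arguments: {"type":"object","properties":{"deltas":{"type":"array","items":{"type":"object","properties":{"x":{"type":"number","minimum":-1,"maximum":1},"y":{"type":"number","minimum":-1,"maximum":1},"z":{"type":"number","minimum":-1,"maximum":1},"turn":{"type":"number","minimum":-1,"maximum":1}}}},"claw":{"type":"number"},"newtons":{"type":"number"}},"required":["deltas"]}

```bash
ls; mkdir -p pics; python3 - <<'E'
from cell import ctrl, viewer
import cv2
for n in("top","side"):
    cv2.imwrite(f"pics/{n}0.png",viewer.read_camera(n))
    print({k:(v.tolist() if hasattr(v,'tolist') else v) for k,v in viewer.camera_info(n).items()})
print(ctrl.get_obs())
for t in "fill_tray organiser tall_bottle mid_bottle short_bottle carton cup_near cup_far".split():
  for n in("top","side"):
    for d in viewer.silhouettes(t,n): print(t,n,round(d["confidence"],2),[round(float(x)) for x in d["bbox"]])
E
```

```text
pics
{'intrinsics': [[362.2122628499025, 0.0, 319.74942450917314], [0.0, 362.2122628499025, 198.85133412031573], [0.0, 0.0, 1.0]], 'k1': -0.08501784755789911, 'position': [0.3019173495661837, -0.20585768170293756, 0.9261823776178375], 'rotation': [-0.04610859079967582, 0.7091572820121893, -0.7018453527397075, 0.04881647325675941]}
{'intrinsics': [[514.6668727822413, 0.0, 318.4212834405862], [0.0, 514.6668727822413, 205.0210128813143], [0.0, 0.0, 1.0]], 'k1': 0.055407461166576306, 'position': [-0.13454779206944345, 0.6690304205678705, 0.48024436079443317], 'rotation': [0.16506394388565301, -0.23249860309074968, 0.8021888820662807, -0.5245867816472454]}
{'time_s': 0.1, 'joints': array([ 0.99892567,  0.47770681,  0.02233172,  1.5563388 , -0.01149383,
        1.10930815, -0.08308864]), 'joint_vel': array([ 0.00147788, -0.00095342,  0.00038286, -0.00262274,  0.00065256,
        0.00032734,  0.00147729]), 'joint_efforts': array([ 4.50148407e-03, -5.97759426e+01,  1.61337107e+00, -2.81957996e+01,
        1.28390815e-02,  4.94078704e-03, -2.92664811e-05]), 'tcp_pos': array([ 0.30170129, -0.6
[... 493 characters left out ...]
 28]
tall_bottle top 0.95 [434, 201, 26, 20]
tall_bottle top 0.94 [366, 270, 21, 19]
tall_bottle side 0.8 [294, 185, 21, 32]
tall_bottle side 0.65 [388, 166, 17, 34]
tall_bottle side 0.65 [422, 200, 23, 39]
mid_bottle top 0.74 [291, 187, 16, 20]
mid_bottle side 0.75 [298, 215, 23, 34]
mid_bottle side 0.69 [308, 236, 30, 33]
short_bottle top 0.64 [392, 195, 21, 18]
short_bottle side 0.76 [366, 179, 14, 31]
carton top 0.77 [362, 178, 35, 37]
carton top 0.51 [332, 152, 18, 28]
carton side 0.62 [335, 193, 28, 27]
cup_near top 0.67 [267, 212, 33, 26]
cup_near side 0.64 [308, 235, 33, 33]
cup_near side 0.17 [294, 188, 19, 33]
cup_far top 0.84 [310, 122, 27, 26]
cup_far side 0.81 [251, 197, 25, 23]
```

```bash
python3 - <<'E'
import cv2
a=cv2.imread("pics/top0.png")[70:310,140:480]; cv2.imwrite("pics/t1.png",cv2.resize(a,None,fx=2.35,fy=2.35,interpolation=3))
a=cv2.imread("pics/side0.png")[130:310,80:450]; cv2.imwrite("pics/s1.png",cv2.resize(a,None,fx=2.16,fy=2.16,interpolation=3))
E
```

```text
(no output)
```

View pics/t1.png

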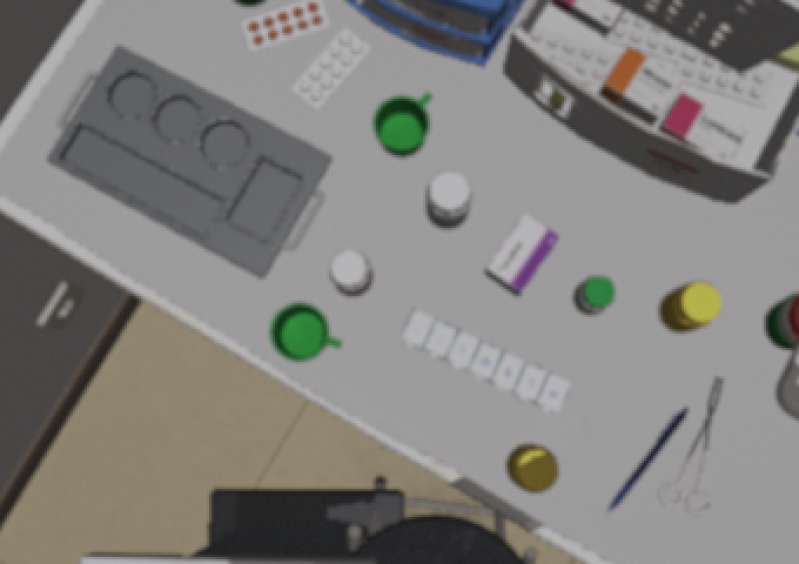

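View pics/s1.png

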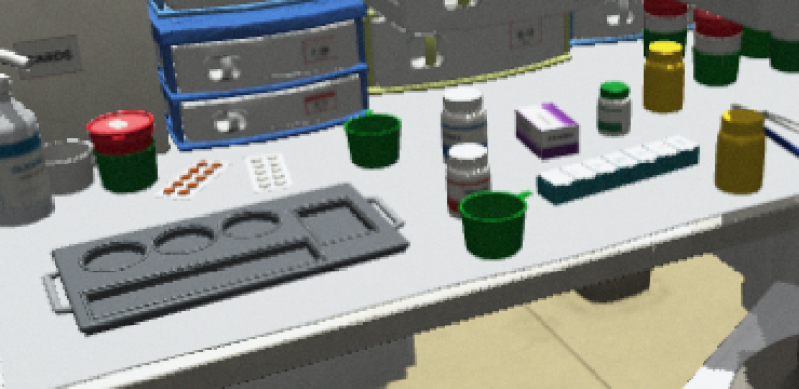

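The top crop (offset 140,70; scale 2.35) shows the tray at left. The tall bottle is at full-frame px ~(331,154), mid ~(289,185), short ~(393,195), carton ~(362,178) and organiser ~(346,223). The cups are at (311,122) and (267,212), and the two yellow bottles are decoys. Next I'll fit the poses by matching model silhouettes to the masks.

```bash
cat > h.py <<'E'
import numpy as np, cv2
from scipy.spatial.transform import Rotation as R
from scipy.optimize import minimize
from cell import ctrl, viewer
CI={n:viewer.camera_info(n) for n in("top","side")}
def proj(P,n):
    c=CI[n]; w,x,y,z=c["rotation"]; q=R.from_quat([x,y,z,w])
    p=q.inv().apply(np.atleast_2d(P)-c["position"]); s=p[:,:2]/p[:,2:]
    s=s*(1+c["k1"]*(s**2).sum(1,keepdims=True)); K=np.array(c["intrinsics"])
    return s*[K[0,0],K[1,1]]+K[:2,2]
def pix2w(u,v,n,z):
    f=lambda a: ((proj([a[0],a[1],z],n)-[u,v])**2).sum()
    return minimize(f,[.6,-.1],method="Nelder-Mead",options=dict(xatol=1e-5,fatol=1e-6)).x
def box(x0,x1,y0,y1,h,z0=0): return np.array([[x,y,z] for x in(x0,x1) for y in(y0,y1) for z in(z0,h)])
def cyl(*rz):
    a=np.linspace(0,2*np.pi,32,endpoint=False)
    return np.array([[r*np.cos(t),r*np.sin(t),z] for r,z in rz for t in a])
SH=dict(fill_tray=box(-.075,.075,-.14,.14,.012),organiser=box(-.019,.019,-.093,.093,.023),
 carton=box(-.023,.023,-.037,.037,.036),
 tall_bottle=[cyl((.024,0),(.024,.065)),cyl((.0205,.06),(.0205,.078))],mid_bottle=[cyl((.0215,0),(.0215,.055)),cyl((.0185,.05),(.0185,.066))],
 short_bottle=[cyl((.019,0),(.019,.046)),cyl((.016,.04),(.016,.056))])
def place(P,x,y,yaw,z=0):
    c,s=np.cos(yaw),np.sin(yaw); return P@np.array([[c,s,0],[-s,c,0],[0,0,1]])+[x,y,z]
def sil(t,p,n,S=8,roi=None):
    x0,y0,x1,y1=roi; m=np.zeros(((y1-y0)*S,(x1-x0)*S),np.uint8); L=SH[t]
    for Q in (L if isinstance(L,list) else [L]):
        q=(proj(place(Q,*p),n)-[x0-.5,y0-.5])*S-.5   # pixel centres at integers
        cv2.fillConvexPoly(m,cv2.convexHull(np.round(q).astype(np.int32)),1)
    return cv2.resize(m.astype(np.float32),(x1-x0,y1-y0),interpolation=cv2.INTER_AREA)
def fit(t,p0,masks,yaw=True,z=0):
    """masks: {cam:mask}; fit x,y(,yaw) by overlap"""
    rois={}
    for n,m in masks.items():
        v,u=np.nonzero(m); rois[n]=(max(u.min()-15,0),max(v.min()-15,0),min(u.max()+15,640),min(v.max()+15,400))
    def f(a):
        p=(a[0],a[1],a[2] if yaw else 0,z); e=0
        for n,m in masks.items():
            r=rois[n]; e+=np.abs(sil(t,p,n,roi=r)-m[r[1]:r[3],r[0]:r[2]]).sum()/m.sum()
        return e
    k=3 if yaw else 2; best=None; p0=np.array(p0[:k],float)
    for d in(.03,.01,.004):
        sx=np.vstack([p0]+[p0+np.eye(k)[i]*(d if i<2 else d*5) for i in range(k)])
        r=minimize(f,p0,method="Nelder-Mead",options=dict(initial_simplex=sx,xatol=1e-5,fatol=1e-6)); p0=r.x
    return r.x,r.fun
def pick(t,n,uv,rad=15):
    c=[d for d in viewer.silhouettes(t,n) if np.hypot(d["bbox"][0]-uv[0],d["bbox"][1]-uv[1])<rad]
    return c[0]["mask"] if c else None
E
cat > f1.py <<'E'
from h import *
import json
tops=dict(fill_tray=(221,140),organiser=(346,223),carton=(362,178),tall_bottle=(330,153),mid_bottle=(290,186),short_bottle=(392,195))
for n in("top","side"): viewer.read_camera(n)
out={}
for t,uv in tops.items():
    w=pix2w(*uv,"top",.02); y0={"fill_tray":-.45,"organiser":-.5,"carton":1.05}.get(t)
    M={"top":pick(t,"top",uv)}
    us=proj([*w,.02],"side")[0]; m=pick(t,"side",us,25)
    if m is not None: M["side"]=m
    r={}
    for ks in (["top"],["side"],["top","side"]):
        mm={k:M[k] for k in ks if M.get(k) is not None}
        if len(mm)<len(ks): continue
        a,e=fit(t,[*w]+([y0] if y0 else []),mm,y0 is not None); r["+".join(ks)]=a; print(t,ks,a.round(4),round(e,3),"guess",w.round(3))
    out[t]=list(map(float,a))
for t,uv in dict(cup_near=(267,212),cup_far=(310,122)).items(): print(t,pix2w(*uv,"top",.022).round(3))
json.dump(out,open("poses.json","w"))
E
python3 f1.py
```

```text
fill_tray ['top'] [ 0.5872  0.0586 -0.4738] 0.095 guess [0.576 0.05 ]
fill_tray ['side'] [ 0.5913  0.0548 -0.4957] 0.063 guess [0.576 0.05 ]
fill_tray ['top', 'side'] [ 0.5905  0.0556 -0.4943] 0.165 guess [0.576 0.05 ]
organiser ['top'] [ 0.3652 -0.2735 -0.4298] 0.074 guess [ 0.364 -0.275]
organiser ['side'] [ 0.3642 -0.2799 -0.4409] 0.094 guess [ 0.364 -0.275]
organiser ['top', 'side'] [ 0.3647 -0.2751 -0.4317] 0.197 guess [ 0.364 -0.275]
carton ['top'] [ 0.4798 -0.3152  0.9467] 0.06 guess [ 0.479 -0.316]
carton ['side'] [ 0.4798 -0.3173  0.9618] 0.039 guess [ 0.479 -0.316]
carton ['top', 'side'] [ 0.4797 -0.3157  0.9589] 0.118 guess [ 0.479 -0.316]
tall_bottle ['top'] [ 0.5344 -0.2347] 0.181 guess [ 0.544 -0.234]
tall_bottle ['side'] [ 0.5576 -0.2665] 0.353 guess [ 0.544 -0.234]
tall_bottle ['top', 'side'] [ 0.5344 -0.236 ] 0.598 guess [ 0.544 -0.234]
mid_bottle ['top'] [ 0.4552 -0.1296] 0.08 guess [ 0.457 -0.133]
mid_bottle ['side'] [ 0.4627 -0.1431] 0.414 guess [ 0.457 -0.133]
mid_bottle ['top', 'side'] [ 0.4547 -0.1311] 0.58 guess [ 0.457 -0.133]
short_bottle ['top'] [ 0.4362 -0.3902] 0.247 guess [ 0.436 -0.392]
short_bottle ['side'] [ 0.4363 -0.3969] 0.053 guess [ 0.436 -0.392]
short_bottle ['top', 'side'] [ 0.435  -0.3932] 0.364 guess [ 0.436 -0.392]
cup_near [ 0.389 -0.077]
cup_far [ 0.626 -0.181]
```

```bash
cat > tray.py <<'E'
from h import *
import json
def rect(cx,cy,a,b,z):
    t=np.linspace(-.5,.5,60); return np.vstack([np.c_[t*a,0*t-b/2],np.c_[t*a,0*t+b/2],np.c_[0*t-a/2,t*b],np.c_[0*t+a/2,t*b]])@np.eye(2,3)+[cx,cy,z]
def circ(cx,cy,z,r=.026):
    a=np.linspace(0,2*np.pi,120); return np.c_[cx+r*np.cos(a),cy+r*np.sin(a),0*a+z]
Z=.012
OUT=rect(0,0,.15,.28,Z)
PK=[rect(-.046,.034,.044,.192,Z),rect(0,-.1,.08,.052,Z)]+[circ(.034,y,Z) for y in(.096,.034,-.028)]
def dark(n):
    g=cv2.cvtColor(viewer.read_camera(n),cv2.COLOR_BGR2GRAY).astype(np.float32); return g
if __name__=="__main__":
    from scipy.ndimage import map_coordinates as mc
    G={n:dark(n) for n in("top","side")}
    E={n:cv2.GaussianBlur(np.hypot(cv2.Sobel(g,5,1,0),cv2.Sobel(g,5,0,1)),(0,0),1.0) for n,g in G.items()}
    def sc(a,ns):
        s=0
        for n in ns:
            for Q,w in[(OUT,1)]+[(q,1.) for q in PK]:
                q=proj(place(Q,*a),n); v=mc(E[n],[q[:,1],q[:,0]],order=1); s-=w*np.minimum(v,120).mean()
        return s
    for ns in(["top"],["side"],["top","side"]):
        best=None
        for p0 in([.5905,.0556,-.4943],[.5872,.0586,-.4738],[.589,.057,-.48]):
          for d in(.006,.002):
            sx=np.array([p0,[p0[0]+d,p0[1],p0[2]],[p0[0],p0[1]+d,p0[2]],[p0[0],p0[1],p0[2]+d*4]])
            r=minimize(sc,p0,args=(ns,),method="Nelder-Mead",options=dict(initial_simplex=sx)); p0=r.x
          if best is None or r.fun<best.fun: best=r
        print(ns,best.x.round(4),round(best.fun,1))
    p=best.x; P=json.load(open("poses.json")); P["fill_tray"]=list(map(float,p)); json.dump(P,open("poses.json","w"))
    ims=[]
    for n,(x0,y0,x1,y1),f in(("top",(155,85,290,195),5.5),("side",(90,205,280,295),4)):
        im=cv2.resize(viewer.read_camera(n)[y0:y1,x0:x1],None,fx=f,fy=f,interpolation=3)
        for Q in[OUT]+PK:
            for u,v in(proj(place(Q,*p),n)-[x0-.5,y0-.5])*f-.5: cv2.circle(im,(int(u),int(v)),0,(0,0,255),-1)
        cv2.imwrite(f"pics/ov_{n}.png",im)
E
python3 tray.py; python3 -c "
import cv2,numpy as np
a=cv2.imread('pics/ov_top.png');b=cv2.imread('pics/ov_side.png')
a=cv2.resize(a,None,fx=.5,fy=.5,interpolation=cv2.INTER_AREA) if 0 else a
print(a.shape,b.shape)"
```

```text
['top'] [ 0.5872  0.0536 -0.4768] -318.0
['side'] [ 0.5892  0.056  -0.4884] -636.2
['top', 'side'] [ 0.5889  0.0561 -0.4868] -953.1
(605, 742, 3) (360, 760, 3)
```

View pics/ov_top.png

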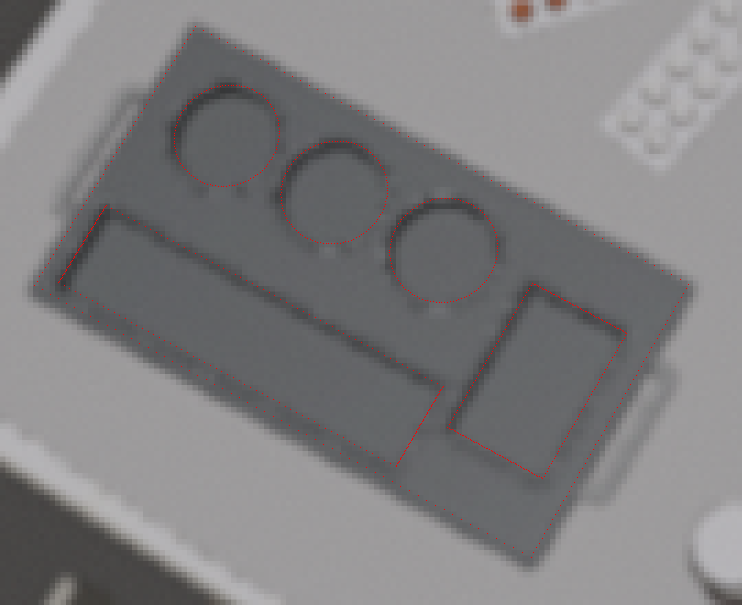

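View pics/ov_side.png

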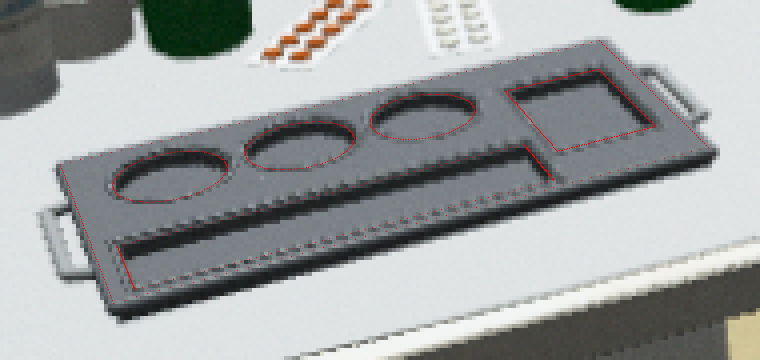

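The red overlay lies on the tray edges and pockets in both views, so tray = (0.589, 0.056, yaw −0.487). Next I'll check clearances around the organiser.

```bash
python3 - <<'E'
from h import *
for n in("top","side"): viewer.read_camera(n)
for uv in((366,270),(434,201)):
    for n in ["top"]:
        m=pick("tall_bottle",n,uv)
        if m is not None: print(uv,fit("tall_bottle",pix2w(*uv,n,.04),{n:m},False))
m=pick("organiser","top",(346,223)); 
# organiser frame of decoy
P=np.array([.3647,-.2751])
import json
Q=json.load(open("poses.json"))
x,y,a=Q["fill_tray"]
for k,o in dict(organiser=(-.046,.034),tall=(.034,.096),mid=(.034,.034),short=(.034,-.028),carton=(0,-.1)).items(): print(k,place(np.array([[*o,0]]),x,y,a).round(4))
E
```

```text
(366, 270) (array([ 0.25268088, -0.32217932]), np.float64(0.046373663101604276))
(434, 201) (array([ 0.42235516, -0.49197273]), np.float64(0.06975196188340807))
organiser [[0.5641 0.1077 0.    ]]
tall [[0.6638 0.1251 0.    ]]
mid [[0.6348 0.0703 0.    ]]
short [[0.6058 0.0155 0.    ]]
carton [[ 0.5421 -0.0323  0.    ]]
```

Emit:
send_rows(
  deltas=[
    {"x": 0, "y": 0.1, "turn": 0.036},
    {"x": 0.02, "y": 0.12, "turn": 0.036},
    {"x": 0.03, "y": 0.12, "turn": 0.036},
    {"x": 0.03, "y": 0.12, "turn": 0.036},
    {"x": 0.03, "y": 0.12, "turn": 0.036},
  ],
  claw=0.4,
  newtons=30,
)

```text
invalid input
```

Emit:
send_rows(
  deltas=[
    {"x": 0.0, "y": 0.1, "z": 0.0, "turn": 0.036},
    {"x": 0.02, "y": 0.12, "z": 0.0, "turn": 0.036},
    {"x": 0.03, "y": 0.12, "z": 0.0, "turn": 0.036},
    {"x": 0.03, "y": 0.12, "z": 0.0, "turn": 0.036},
    {"x": 0.03, "y": 0.12, "z": 0.0, "turn": 0.036},
  ],
  claw=0.4,
  newtons=30,
)

```text
time_s: 2.47
tcp_pos: [0.335, -0.4281, 0.2314]
orientation: [0.0, 0.869, 0.494, -0.0]
contact_force: [0.8, 0.4, -0.3]
gripper_width: 0.0598
finger_force: 0.0
```

Emit:
send_rows(
  deltas=[
    {"x": 0.025, "y": 0.128, "z": 0.0, "turn": 0.0167},
    {"x": 0.025, "y": 0.128, "z": 0.0, "turn": 0.0167},
    {"x": 0.025, "y": 0.128, "z": -0.02, "turn": 0.0},
    {"x": 0.025, "y": 0.128, "z": -0.05, "turn": 0.0},
    {"x": 0.0, "y": 0.0, "z": -0.12, "turn": 0.0},
  ],
)

```text
time_s: 2.88
tcp_pos: [0.3696, -0.2709, 0.1778]
orientation: [0.003, 0.841, 0.541, 0.003]
contact_force: [1.2, -1.4, -0.9]
gripper_width: 0.06
finger_force: 0.0
```

Emit:
send_rows(
  deltas=[
    {"x": 0.0, "y": 0.0, "z": -0.1, "turn": 0.0},
    {"x": 0.0, "y": 0.0, "z": -0.1, "turn": 0.0},
    {"x": 0.0, "y": 0.0, "z": 0.0, "turn": 0.0},
  ],
)

```text
time_s: 3.13
tcp_pos: [0.362, -0.2742, 0.1103]
orientation: [-0.004, 0.843, 0.538, -0.002]
contact_force: [-0.7, 1.8, -0.3]
gripper_width: 0.06
finger_force: 0.0
```

Emit:
send_rows(
  deltas=[
    {"x": 0.0, "y": 0.0, "z": -0.08, "turn": 0.0},
    {"x": 0.0, "y": 0.0, "z": -0.08, "turn": 0.0},
    {"x": 0.0, "y": 0.0, "z": -0.06, "turn": 0.0},
    {"x": 0.0, "y": 0.0, "z": 0.0, "turn": 0.0},
    {"x": 0.0, "y": 0.0, "z": 0.0, "turn": 0.0},
  ],
)

```text
time_s: 3.55
tcp_pos: [0.3652, -0.2766, 0.0491]
orientation: [-0.0, 0.844, 0.537, -0.0]
contact_force: [-0.1, -0.1, 0.1]
gripper_width: 0.06
finger_force: 0.0
```

Emit:
send_rows(
  deltas=[
    {"x": 0.0, "y": 0.005, "z": -0.05, "turn": 0.0},
    {"x": 0.0, "y": 0.0, "z": -0.05, "turn": 0.0},
    {"x": 0.0, "y": 0.0, "z": -0.03, "turn": 0.0},
    {"x": 0.0, "y": 0.0, "z": -0.02, "turn": 0.0},
    {"x": 0.0, "y": 0.0, "z": 0.0, "turn": 0.0},
  ],
)

```text
time_s: 3.97
tcp_pos: [0.3651, -0.275, 0.0035]
orientation: [0.0, 0.844, 0.537, -0.0]
contact_force: [-0.9, -0.3, -0.0]
gripper_width: 0.0596
finger_force: 0.0
```

Emit:
send_rows(
  deltas=[
    {"x": 0.0, "y": 0.0, "z": 0.0, "turn": 0.0},
    {"x": 0.0, "y": 0.0, "z": 0.0, "turn": 0.0},
    {"x": 0.0, "y": 0.0, "z": 0.0, "turn": 0.0},
    {"x": 0.0, "y": 0.0, "z": 0.0, "turn": 0.0},
    {"x": 0.0, "y": 0.0, "z": 0.0, "turn": 0.0},
  ],
  claw=-1,
  newtons=30,
)

```text
time_s: 4.38
tcp_pos: [0.3657, -0.2753, 0.0043]
orientation: [0.001, 0.843, 0.537, 0.0]
contact_force: [-0.5, 0.9, 6.9]
gripper_width: 0.0345
finger_force: 30.1
```

Emit:
send_rows(
  deltas=[
    {"x": 0.0, "y": 0.0, "z": 0.0, "turn": 0.0},
    {"x": 0.0, "y": 0.0, "z": 0.0, "turn": 0.0},
    {"x": 0.0, "y": 0.0, "z": 0.0, "turn": 0.0},
    {"x": 0.0, "y": 0.0, "z": 0.0, "turn": 0.0},
  ],
)

```text
time_s: 4.72
tcp_pos: [0.3657, -0.2753, 0.0043]
orientation: [0.001, 0.843, 0.537, 0.0]
contact_force: [-1.1, 0.1, 6.7]
gripper_width: 0.0343
finger_force: 30.1
```

Emit:
send_rows(
  deltas=[
    {"x": 0.0, "y": 0.0, "z": 0.03, "turn": 0.0},
    {"x": 0.0, "y": 0.0, "z": 0.07, "turn": 0.0},
    {"x": 0.0, "y": 0.0, "z": 0.1, "turn": 0.0},
    {"x": 0.0, "y": 0.0, "z": 0.1, "turn": 0.0},
    {"x": 0.0, "y": 0.0, "z": 0.1, "turn": 0.0},
  ],
)

```text
time_s: 5.13
tcp_pos: [0.3643, -0.2744, 0.1251]
orientation: [-0.0, 0.843, 0.537, -0.0]
contact_force: [0.3, -0.7, -0.9]
gripper_width: 0.0344
finger_force: 30.2
```

Emit:
send_rows(
  deltas=[
    {"x": 0.0, "y": 0.0, "z": 0.03, "turn": 0.0},
    {"x": 0.03, "y": 0.05, "z": 0.0, "turn": 0.0},
    {"x": 0.05, "y": 0.1, "z": 0.0, "turn": 0.0},
    {"x": 0.06, "y": 0.11, "z": 0.0, "turn": -0.008},
    {"x": 0.06, "y": 0.11, "z": 0.0, "turn": -0.008},
  ],
)

```text
time_s: 5.55
tcp_pos: [0.4247, -0.163, 0.1326]
orientation: [0.0, 0.858, 0.514, -0.0]
contact_force: [-0.0, 0.2, -1.1]
gripper_width: 0.0341
finger_force: 30.2
```

Emit:
send_rows(
  deltas=[
    {"x": 0.06, "y": 0.11, "z": 0.0, "turn": 0.0},
    {"x": 0.06, "y": 0.11, "z": 0.0, "turn": 0.0},
    {"x": 0.06, "y": 0.11, "z": 0.0, "turn": 0.0},
    {"x": 0.06, "y": 0.11, "z": 0.0, "turn": 0.0},
    {"x": 0.06, "y": 0.11, "z": 0.0, "turn": 0.0},
  ],
)

```text
time_s: 5.97
tcp_pos: [0.5149, 0.0028, 0.1323]
orientation: [-0.0, 0.857, 0.516, -0.0]
contact_force: [1.0, -1.0, -0.2]
gripper_width: 0.0343
finger_force: 30.2
```

Emit:
send_rows(
  deltas=[
    {"x": 0.06, "y": 0.11, "z": 0.0, "turn": 0.0},
    {"x": 0.06, "y": 0.1, "z": 0.0, "turn": 0.0},
    {"x": 0.03, "y": 0.05, "z": 0.0, "turn": 0.0},
    {"x": 0.02, "y": 0.03, "z": 0.0, "turn": 0.0},
    {"x": 0.0, "y": 0.0, "z": 0.0, "turn": 0.0},
  ],
)

```text
time_s: 6.38
tcp_pos: [0.5663, 0.0905, 0.1322]
orientation: [-0.001, 0.856, 0.517, 0.0]
contact_force: [0.8, 0.5, -1.3]
gripper_width: 0.0343
finger_force: 30.2
```

Emit:
send_rows(
  deltas=[
    {"x": 0.0, "y": 0.0, "z": 0.0, "turn": 0.0},
    {"x": 0.0, "y": 0.0, "z": 0.0, "turn": 0.0},
    {"x": 0.0, "y": 0.0, "z": 0.0, "turn": 0.0},
    {"x": 0.0, "y": 0.0, "z": 0.0, "turn": 0.0},
  ],
)

```text
time_s: 6.72
tcp_pos: [0.5655, 0.0864, 0.1324]
orientation: [0.0, 0.857, 0.515, -0.0]
contact_force: [0.1, -0.4, -0.5]
gripper_width: 0.0346
finger_force: 30.2
```

Emit:
send_rows(
  deltas=[
    {"x": 0.001, "y": 0.04, "z": -0.03, "turn": 0.0},
    {"x": 0.0, "y": 0.028, "z": -0.08, "turn": 0.0},
    {"x": 0.0, "y": 0.0, "z": -0.1, "turn": 0.0},
    {"x": 0.0, "y": 0.0, "z": -0.08, "turn": 0.0},
    {"x": 0.0, "y": 0.0, "z": -0.05, "turn": 0.0},
  ],
)

```text
time_s: 7.13
tcp_pos: [0.5647, 0.1073, 0.0281]
orientation: [-0.0, 0.857, 0.515, -0.001]
contact_force: [-0.1, -0.5, -0.3]
gripper_width: 0.0345
finger_force: 30.2
```

Emit:
send_rows(
  deltas=[
    {"x": 0.0, "y": 0.0, "z": 0.0, "turn": 0.0},
    {"x": 0.0, "y": 0.0, "z": 0.0, "turn": 0.0},
    {"x": 0.0, "y": 0.0, "z": 0.0, "turn": 0.0},
    {"x": 0.0, "y": 0.0, "z": 0.0, "turn": 0.0},
  ],
)

```text
time_s: 7.47
tcp_pos: [0.5674, 0.1086, 0.0319]
orientation: [0.0, 0.857, 0.516, 0.001]
contact_force: [-0.2, 0.4, -0.7]
gripper_width: 0.0346
finger_force: 30.2
```

```bash
cat > look.py <<'E'
import sys
from h import *
from tray import OUT,PK
import json
def show(name,t=None,p=None,z=0,zoom=None):
    T=json.load(open("poses.json"))["fill_tray"]; ims=[]
    for n,(x0,y0,x1,y1),f in(("top",(155,80,300,200),5),("side",(80,150,300,300),3.6)):
        im=cv2.resize(viewer.read_camera(n)[y0:y1,x0:x1],None,fx=f,fy=f,interpolation=3)
        D=[(q,(0,0,255)) for q in[OUT]+PK]
        for Q,c in D:
            for u,v in(proj(place(Q,*T),n)-[x0-.5,y0-.5])*f-.5: cv2.circle(im,(int(u),int(v)),0,c,-1)
        if p is not None:
            L=SH[t]
            for S in(L if isinstance(L,list) else [L]):
                h=cv2.convexHull(np.round((proj(place(S,*p,z),n)-[x0-.5,y0-.5])*f).astype(np.int32))
                cv2.polylines(im,[h],True,(0,255,0),1)
        ims.append(im)
    w=min(i.shape[1] for i in ims); im=np.vstack([cv2.resize(i,(w,int(i.shape[0]*w/i.shape[1]))) for i in ims])
    s=min(800/im.shape[1],600/im.shape[0]); cv2.imwrite(f"pics/{name}.png",cv2.resize(im,None,fx=s,fy=s,interpolation=cv2.INTER_AREA))
E
python3 - <<'E'
from look import *
o=ctrl.get_obs(); print(o["tcp_pos"],o["orientation"])
zb=float(o["tcp_pos"][2])-.0043
for n in("top","side"): viewer.read_camera(n)
p0=[.5641,.1077,-.487]
M={}
for n in("top","side"):
    for d in viewer.silhouettes("organiser",n)[:1]:
        M[n]=d["mask"]; print(n,d["confidence"],d["bbox"],proj([*p0[:2],zb+.012],n))
for n in M: print(n,fit("organiser",p0,{n:M[n]},True,zb))
show("org_hand","organiser",p0,zb)
E
```

```text
[0.56735943 0.10859419 0.03192081] [4.25179673e-04 8.56834956e-01 5.15589118e-01 1.24034492e-03]
top 0.67 [208.8, 147.0, 42.2, 35.4] [[196.30911777 142.24990453]]
side 0.71 [174.6, 244.0, 109.8, 41.4] [[173.23272216 244.57600599]]
top (array([ 0.56641774,  0.1078865 , -0.50136966]), np.float64(0.5320384174311926))
side (array([ 0.56876161,  0.10499127, -0.49662633]), np.float64(0.1998009002770083))
```

View pics/org_hand.png

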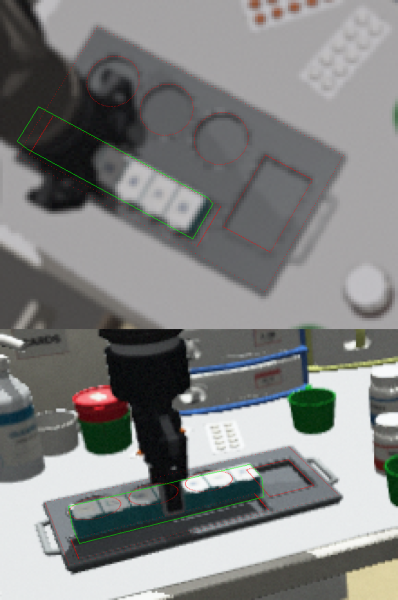

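```bash
cat > orgfit.py <<'E'
from look import *
from tray import rect
from scipy.ndimage import map_coordinates as mc
def ofit(zb,p0=(.5641,.1077,-.487)):
    t=np.linspace(-.09,.09,90); u=np.linspace(-.017,.017,20)
    parts={"top":[("y",np.c_[u,0*u-.093,0*u+.023])],
           "side":[("y",np.c_[u,0*u-.093,0*u+.023]),("y",np.c_[u,0*u+.093,0*u+.023])]}
    xs=np.vstack([np.c_[0*t+.019,t,0*t+.023]]); xs2=np.c_[0*t+.019,t,0*t+.023]
    for n in("top","side"):
        g=cv2.cvtColor(viewer.read_camera(n),6).astype(np.float32)
        E=np.hypot(cv2.Sobel(g,5,1,0),cv2.Sobel(g,5,0,1))
        c,s=np.cos(p0[2]),np.sin(p0[2])
        def at(dx,dy,Q):
            q=proj(place(Q,p0[0]+c*dx-s*dy,p0[1]+s*dx+c*dy,p0[2],zb),n); return mc(E,[q[:,1],q[:,0]],order=1).mean()
        D=np.arange(-.008,.0081,.001)
        for i,(_,Q) in enumerate(parts[n]): print(n,"end",i,[round(at(0,d,Q)) for d in D])
        for nm,x in(("x+",.019),("x-",-.019)):
            Q=np.c_[0*t+x,t,0*t+.023]
            if n=="top": Q=Q[:30]   # visible right part
            print(n,nm,[round(at(d,0,Q)) for d in D])
E
python3 -c "
from orgfit import *
print(ctrl.get_obs()['tcp_pos']); ofit(.0276)"
```

```text
[0.56653918 0.10861752 0.03092666]
top end 0 [116, 97, 75, 74, 115, 190, 268, 329, 360, 357, 325, 272, 213, 156, 114, 94, 92]
top x+ [55, 68, 94, 130, 173, 216, 246, 251, 230, 188, 134, 82, 42, 20, 12, 10, 8]
top x- [64, 68, 72, 84, 106, 143, 190, 237, 270, 281, 266, 233, 188, 143, 103, 75, 58]
side end 0 [180, 185, 196, 210, 227, 269, 362, 463, 506, 459, 353, 252, 191, 168, 156, 147, 136]
side end 1 [116, 136, 157, 168, 190, 266, 353, 329, 216, 180, 194, 155, 107, 77, 51, 21, 8]
side x+ [105, 114, 132, 157, 188, 222, 253, 277, 290, 290, 276, 250, 217, 182, 154, 135, 124]
side x- [43, 62, 89, 128, 176, 230, 288, 340, 384, 412, 421, 410, 383, 343, 295, 245, 197]
```

Emit:
send_rows(
  deltas=[
    {"x": 0.0, "y": 0.0, "z": -0.02, "turn": 0.0},
    {"x": 0.0, "y": 0.0, "z": -0.02, "turn": 0.0},
    {"x": 0.0, "y": 0.0, "z": -0.015, "turn": 0.0},
    {"x": 0.0, "y": 0.0, "z": -0.01, "turn": 0.0},
    {"x": 0.0, "y": 0.0, "z": 0.0, "turn": 0.0},
  ],
)

```text
time_s: 8.28
tcp_pos: [0.5657, 0.1084, 0.0112]
orientation: [0.0, 0.857, 0.516, -0.001]
contact_force: [-4.9, -1.0, 9.6]
gripper_width: 0.0347
finger_force: 36.9
```

Emit:
send_rows(
  deltas=[
    {"x": 0.0, "y": 0.0, "z": 0.0, "turn": 0.0},
    {"x": 0.0, "y": 0.0, "z": 0.0, "turn": 0.0},
    {"x": 0.0, "y": 0.0, "z": 0.0, "turn": 0.0},
  ],
)

```text
time_s: 8.53
tcp_pos: [0.5657, 0.1084, 0.0112]
orientation: [0.0, 0.857, 0.516, -0.001]
contact_force: [-4.2, -0.7, 9.0]
gripper_width: 0.0344
finger_force: 37.2
```

Emit:
send_rows(
  deltas=[
    {"x": 0.0, "y": 0.0, "z": 0.0, "turn": 0.0},
    {"x": 0.0, "y": 0.0, "z": 0.0, "turn": 0.0},
    {"x": 0.0, "y": 0.0, "z": 0.0, "turn": 0.0},
    {"x": 0.0, "y": 0.0, "z": 0.0, "turn": 0.0},
    {"x": 0.0, "y": 0.0, "z": 0.0, "turn": 0.0},
  ],
  claw=0.15,
)

```text
time_s: 8.95
tcp_pos: [0.5662, 0.1085, 0.0106]
orientation: [-0.0, 0.857, 0.516, -0.0]
contact_force: [0.1, 0.4, -0.2]
gripper_width: 0.0492
finger_force: 0.0
```

Emit:
send_rows(
  deltas=[
    {"x": 0.0, "y": 0.0, "z": 0.03, "turn": 0.0},
    {"x": 0.0, "y": 0.0, "z": 0.08, "turn": 0.0},
    {"x": 0.0, "y": 0.0, "z": 0.1, "turn": 0.0},
    {"x": 0.0, "y": 0.0, "z": 0.1, "turn": 0.0},
    {"x": 0.0, "y": 0.0, "z": 0.1, "turn": 0.0},
  ],
)

```text
time_s: 9.37
tcp_pos: [0.5659, 0.1086, 0.1357]
orientation: [-0.0, 0.857, 0.516, -0.0]
contact_force: [0.7, -0.5, -0.8]
gripper_width: 0.0487
finger_force: 0.0
```

```bash
python3 - <<'E'
from look import *
from orgfit import ofit
ofit(.003)
show("org_rel","organiser",[.5641,.1077,-.487],.003)
E
```

```text
top end 0 [110, 111, 95, 78, 92, 150, 229, 295, 332, 335, 310, 265, 211, 159, 120, 98, 94]
top x+ [53, 70, 99, 142, 193, 240, 271, 274, 247, 192, 127, 70, 37, 29, 29, 27, 20]
top x- [43, 49, 60, 76, 99, 131, 170, 208, 235, 246, 237, 212, 174, 134, 98, 72, 55]
side end 0 [68, 69, 64, 76, 148, 266, 370, 410, 376, 303, 234, 199, 191, 190, 186, 172, 158]
side end 1 [104, 104, 108, 127, 187, 278, 330, 290, 195, 127, 104, 101, 108, 108, 105, 92, 80]
side x+ [92, 89, 85, 84, 89, 105, 134, 172, 218, 266, 309, 338, 348, 339, 312, 274, 232]
side x- [15, 18, 27, 45, 76, 122, 181, 250, 325, 400, 464, 507, 524, 513, 476, 419, 352]
```

View pics/org_rel.png

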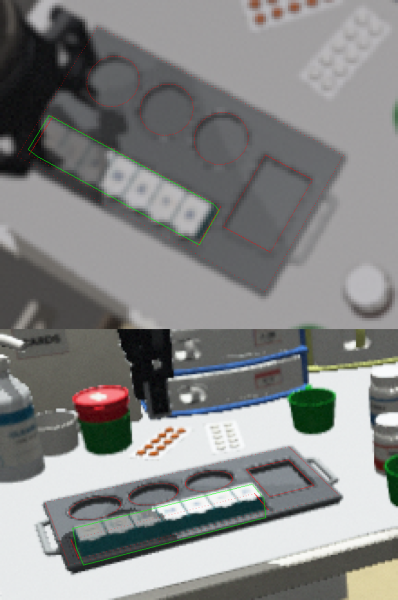

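Both views show the organiser in the channel. The side fit suggests it may sit 1–2 mm high, so I'll press on its lids with shut fingers to measure the height and seat it.

Emit:
send_rows(
  deltas=[
    {"x": 0.0, "y": 0.0, "z": -0.1, "turn": 0.0},
    {"x": 0.0, "y": 0.0, "z": -0.1, "turn": 0.0},
    {"x": 0.0, "y": 0.0, "z": -0.07, "turn": 0.0},
    {"x": 0.0, "y": 0.0, "z": 0.0, "turn": 0.0},
    {"x": 0.0, "y": 0.0, "z": 0.0, "turn": 0.0},
  ],
  claw=-1,
)

```text
time_s: 9.98
tcp_pos: [0.5645, 0.1082, 0.0512]
orientation: [-0.001, 0.857, 0.516, -0.002]
contact_force: [0.5, -0.2, 1.4]
gripper_width: -0.0001
finger_force: 0.0
```

Emit:
send_rows(
  deltas=[
    {"x": 0.0, "y": 0.0, "z": -0.03, "turn": 0.0},
    {"x": 0.0, "y": 0.0, "z": -0.02, "turn": 0.0},
    {"x": 0.0, "y": 0.0, "z": -0.01, "turn": 0.0},
    {"x": 0.0, "y": 0.0, "z": -0.005, "turn": 0.0},
    {"x": 0.0, "y": 0.0, "z": 0.0, "turn": 0.0},
  ],
)

```text
time_s: 10.4
tcp_pos: [0.5663, 0.1086, 0.0335]
orientation: [0.0, 0.857, 0.516, 0.0]
contact_force: [-0.3, 0.2, 0.1]
gripper_width: 0.0001
finger_force: 0.0
```

Emit:
send_rows(
  deltas=[
    {"x": 0.0, "y": 0.0, "z": -0.007, "turn": 0.0},
    {"x": 0.0, "y": 0.0, "z": -0.007, "turn": 0.0},
    {"x": 0.0, "y": 0.0, "z": 0.0, "turn": 0.0},
    {"x": 0.0, "y": 0.0, "z": 0.0, "turn": 0.0},
  ],
)

```text
time_s: 10.73
tcp_pos: [0.5662, 0.1086, 0.0292]
orientation: [-0.0, 0.857, 0.516, 0.0]
contact_force: [-0.8, -0.5, -0.2]
gripper_width: 0.0
finger_force: 0.0
```

Emit:
send_rows(
  deltas=[
    {"x": 0.0, "y": 0.0, "z": -0.006, "turn": 0.0},
    {"x": 0.0, "y": 0.0, "z": -0.004, "turn": 0.0},
    {"x": 0.0, "y": 0.0, "z": 0.0, "turn": 0.0},
    {"x": 0.0, "y": 0.0, "z": 0.0, "turn": 0.0},
  ],
)

```text
time_s: 11.07
tcp_pos: [0.5664, 0.1086, 0.0267]
orientation: [0.0, 0.857, 0.516, 0.0]
contact_force: [-2.1, 0.1, 4.8]
gripper_width: -0.0
finger_force: 2.4
```

Emit:
send_rows(
  deltas=[
    {"x": 0.0, "y": 0.0, "z": 0.05, "turn": 0.0},
    {"x": 0.0, "y": 0.0, "z": 0.1, "turn": 0.0},
    {"x": 0.0, "y": 0.0, "z": 0.13, "turn": 0.0},
    {"x": 0.0, "y": 0.0, "z": 0.13, "turn": 0.0},
    {"x": 0.0, "y": 0.0, "z": 0.13, "turn": 0.0},
  ],
  claw=0.4,
)

```text
time_s: 11.48
tcp_pos: [0.5657, 0.1086, 0.1897]
orientation: [-0.0, 0.857, 0.516, -0.0]
contact_force: [1.5, 0.1, -0.5]
gripper_width: 0.0592
finger_force: 0.0
```

```bash
cat > caps.py <<'E'
from look import *
from tray import circ,rect
from scipy.ndimage import map_coordinates as mc
CAP=dict(tall_bottle=(.0205,.078),mid_bottle=(.0185,.066),short_bottle=(.016,.056))
def emap(n):
    im=viewer.read_camera(n); E=0
    for k in range(3):
        g=im[...,k].astype(np.float32); E=np.maximum(E,np.hypot(cv2.Sobel(g,5,1,0),cv2.Sobel(g,5,0,1)))
    return cv2.GaussianBlur(E,(0,0),.8)
def efit(Q,p0,ns,z=0,dof=2,span=.015):
    Es={n:emap(n) for n in ns}
    def f(a):
        s=0
        for n in ns:
            q=proj(place(Q,a[0],a[1],a[2] if dof==3 else 0,z),n); s-=np.minimum(mc(Es[n],[q[:,1],q[:,0]],order=1),300).mean()
        return s
    g=np.arange(-span,span+.001,.0025); p0=np.array(p0[:dof],float)
    k=min([(dx,dy) for dx in g for dy in g],key=lambda d:f(p0+np.r_[d,[0]*(dof-2)])); p0=p0+np.r_[k,[0]*(dof-2)]
    sx=np.vstack([p0]+[p0+np.eye(dof)[i]*(.003 if i<2 else .03) for i in range(dof)])
    r=minimize(f,p0,method="Nelder-Mead",options=dict(initial_simplex=sx)); return r.x.round(4),round(r.fun)
def bottle(t,p0,z=0,ns=(("top",),("side",),("top","side"))):
    r,h=CAP[t]; Q=circ(0,0,h,r)
    for n in ns: print(t,n,*efit(Q,p0,n,z))
E
python3 - <<'E'
from caps import *
o=ctrl.get_obs(); print(o["joints"].round(3),o["tcp_pos"])
bottle("tall_bottle",(.5344,-.236)); bottle("mid_bottle",(.455,-.13)); bottle("short_bottle",(.435,-.393))
Q=np.vstack([rect(0,0,.046,.074,.036)])
for n in(("top",),("side",),("top","side")): print("carton",n,*efit(Q,(.4797,-.3157,.955),n,0,3,.005))
ims=[]
P=dict(tall_bottle=(.5344,-.236,0),mid_bottle=(.455,-.13,0),short_bottle=(.435,-.393,0))
E
```

```text
[ 0.029  0.392 -0.415  1.816  0.187  0.973 -0.95 ] [0.56572039 0.1085573  0.18967825]
tall_bottle ('top',) [ 0.5337 -0.234 ] -121
tall_bottle ('side',) [ 0.5378 -0.239 ] -243
tall_bottle ('top', 'side') [ 0.5347 -0.235 ] -345
mid_bottle ('top',) [ 0.4428 -0.137 ] -129
mid_bottle ('side',) [ 0.4571 -0.1329] -300
mid_bottle ('top', 'side') [ 0.4536 -0.1321] -422
short_bottle ('top',) [ 0.4345 -0.3909] -215
short_bottle ('side',) [ 0.43   -0.3905] -300
short_bottle ('top', 'side') [ 0.4345 -0.3909] -514
carton ('top',) [ 0.4782 -0.3141  0.9606] -147
carton ('side',) [ 0.4768 -0.3139  0.9907] -269
carton ('top', 'side') [ 0.478  -0.3141  0.9577] -416
```

Emit:
send_rows(
  deltas=[
    {"x": -0.014, "y": -0.07, "z": 0.0, "turn": 0.0383},
    {"x": -0.024, "y": -0.118, "z": 0.0, "turn": 0.0383},
    {"x": -0.024, "y": -0.118, "z": 0.0, "turn": 0.0383},
    {"x": -0.024, "y": -0.118, "z": 0.0, "turn": 0.0383},
    {"x": -0.024, "y": -0.118, "z": 0.0, "turn": 0.0383},
  ],
  claw=0.5,
)

```text
time_s: 12.7
tcp_pos: [0.5328, -0.0554, 0.1883]
orientation: [0.0, 0.663, 0.749, 0.0]
contact_force: [0.5, -1.2, 0.6]
gripper_width: 0.064
finger_force: 0.0
```

Emit:
send_rows(
  deltas=[
    {"x": -0.024, "y": -0.118, "z": 0.0, "turn": 0.0383},
    {"x": -0.024, "y": -0.118, "z": 0.0, "turn": 0.0383},
    {"x": -0.024, "y": -0.118, "z": 0.0, "turn": 0.0383},
    {"x": -0.024, "y": -0.118, "z": 0.0, "turn": 0.0383},
    {"x": -0.024, "y": -0.118, "z": 0.0, "turn": 0.0383},
  ],
)

```text
time_s: 13.12
tcp_pos: [0.4968, -0.2323, 0.1884]
orientation: [0.0, 0.412, 0.911, -0.0]
contact_force: [0.9, -0.1, 0.6]
gripper_width: 0.0641
finger_force: 0.0
```

Emit:
send_rows(
  deltas=[
    {"x": -0.024, "y": -0.118, "z": 0.0, "turn": 0.0383},
    {"x": -0.024, "y": -0.118, "z": 0.0, "turn": 0.0383},
    {"x": -0.014, "y": -0.05, "z": 0.0, "turn": 0.0},
    {"x": 0.0, "y": 0.0, "z": 0.0, "turn": 0.0},
    {"x": 0.0, "y": 0.0, "z": 0.0, "turn": 0.0},
  ],
)

```text
time_s: 13.53
tcp_pos: [0.4783, -0.3172, 0.188]
orientation: [-0.0, 0.304, 0.953, 0.0]
contact_force: [0.7, 0.8, -0.3]
gripper_width: 0.0637
finger_force: 0.0
```

Emit:
send_rows(
  deltas=[
    {"x": 0.0, "y": 0.0, "z": -0.1, "turn": 0.0},
    {"x": 0.0, "y": 0.0, "z": -0.1, "turn": 0.0},
    {"x": 0.0, "y": 0.0, "z": -0.08, "turn": 0.0},
    {"x": 0.0, "y": 0.0, "z": 0.0, "turn": 0.0},
    {"x": 0.0, "y": 0.0, "z": 0.0, "turn": 0.0},
  ],
)

```text
time_s: 13.95
tcp_pos: [0.4789, -0.3141, 0.1038]
orientation: [-0.001, 0.302, 0.953, 0.001]
contact_force: [0.6, -0.0, 0.6]
gripper_width: 0.0645
finger_force: 0.0
```

Emit:
send_rows(
  deltas=[
    {"x": 0.0, "y": 0.0, "z": -0.09, "turn": 0.0},
    {"x": 0.0, "y": 0.0, "z": -0.09, "turn": 0.0},
    {"x": 0.0, "y": 0.0, "z": -0.06, "turn": 0.0},
    {"x": 0.0, "y": 0.0, "z": -0.04, "turn": 0.0},
    {"x": 0.0, "y": 0.0, "z": -0.03, "turn": 0.0},
  ],
)

```text
time_s: 14.37
tcp_pos: [0.48, -0.3161, 0.0118]
orientation: [0.001, 0.303, 0.953, -0.0]
contact_force: [0.6, -0.1, 0.6]
gripper_width: 0.0642
finger_force: 0.0
```

Emit:
send_rows(
  deltas=[
    {"x": 0.0, "y": 0.0, "z": 0.0, "turn": 0.0},
    {"x": 0.0, "y": 0.0, "z": 0.0, "turn": 0.0},
  ],
)

```text
time_s: 14.53
tcp_pos: [0.4797, -0.3164, 0.0122]
orientation: [0.001, 0.303, 0.953, -0.0]
contact_force: [0.0, -1.0, 0.9]
gripper_width: 0.0646
finger_force: 0.0
```

Emit:
send_rows(
  deltas=[
    {"x": 0.0, "y": 0.0, "z": 0.0, "turn": 0.0},
    {"x": 0.0, "y": 0.0, "z": 0.0, "turn": 0.0},
    {"x": 0.0, "y": 0.0, "z": 0.0, "turn": 0.0},
    {"x": 0.0, "y": 0.0, "z": 0.0, "turn": 0.0},
    {"x": 0.0, "y": 0.0, "z": 0.0, "turn": 0.0},
  ],
  claw=-1,
  newtons=25,
)

```text
time_s: 14.95
tcp_pos: [0.4799, -0.3168, 0.0126]
orientation: [0.001, 0.303, 0.953, -0.0]
contact_force: [-0.4, 0.5, 6.5]
gripper_width: 0.0457
finger_force: 27.4
```

Emit:
send_rows(
  deltas=[
    {"x": 0.0, "y": 0.0, "z": 0.0, "turn": 0.0},
    {"x": 0.0, "y": 0.0, "z": 0.0, "turn": 0.0},
  ],
)

```text
time_s: 15.12
tcp_pos: [0.4798, -0.3168, 0.0126]
orientation: [0.001, 0.303, 0.953, -0.0]
contact_force: [-0.8, 0.5, 6.3]
gripper_width: 0.0459
finger_force: 27.4
```

Emit:
send_rows(
  deltas=[
    {"x": 0.0, "y": 0.0, "z": 0.04, "turn": 0.0},
    {"x": 0.0, "y": 0.0, "z": 0.08, "turn": 0.0},
    {"x": 0.0, "y": 0.0, "z": 0.1, "turn": 0.0},
    {"x": 0.0, "y": 0.0, "z": 0.1, "turn": 0.0},
    {"x": 0.0, "y": 0.0, "z": 0.08, "turn": 0.0},
  ],
)

```text
time_s: 15.53
tcp_pos: [0.4791, -0.3164, 0.1342]
orientation: [0.001, 0.303, 0.953, -0.0]
contact_force: [0.2, -0.1, -0.8]
gripper_width: 0.0455
finger_force: 26.6
```

Emit:
send_rows(
  deltas=[
    {"x": 0.01, "y": 0.05, "z": 0.0, "turn": 0.0},
    {"x": 0.02, "y": 0.1, "z": 0.0, "turn": 0.01},
    {"x": 0.025, "y": 0.11, "z": 0.0, "turn": 0.01},
    {"x": 0.025, "y": 0.11, "z": 0.0, "turn": 0.01},
    {"x": 0.025, "y": 0.11, "z": 0.0, "turn": 0.01},
  ],
)

```text
time_s: 15.95
tcp_pos: [0.5102, -0.1712, 0.1323]
orientation: [0.0, 0.242, 0.97, -0.0]
contact_force: [1.0, 0.5, -0.9]
gripper_width: 0.0457
finger_force: 26.6
```

Emit:
send_rows(
  deltas=[
    {"x": 0.025, "y": 0.11, "z": 0.0, "turn": 0.0},
    {"x": 0.025, "y": 0.11, "z": 0.0, "turn": 0.0},
    {"x": 0.025, "y": 0.11, "z": 0.0, "turn": 0.0},
    {"x": 0.017, "y": 0.088, "z": 0.0, "turn": 0.0},
    {"x": 0.01, "y": 0.05, "z": 0.0, "turn": 0.0},
  ],
)

```text
time_s: 16.37
tcp_pos: [0.5413, -0.0276, 0.1325]
orientation: [0.001, 0.24, 0.971, 0.001]
contact_force: [-0.1, -0.1, -0.4]
gripper_width: 0.0458
finger_force: 26.6
```

Emit:
send_rows(
  deltas=[
    {"x": 0.0, "y": 0.0, "z": 0.0, "turn": 0.0},
    {"x": 0.0, "y": 0.0, "z": -0.05, "turn": 0.0},
    {"x": 0.0, "y": 0.0, "z": -0.1, "turn": 0.0},
    {"x": 0.0, "y": 0.0, "z": -0.08, "turn": 0.0},
    {"x": 0.0, "y": 0.0, "z": -0.05, "turn": 0.0},
  ],
)

```text
time_s: 16.78
tcp_pos: [0.5394, -0.0336, 0.0456]
orientation: [-0.001, 0.243, 0.97, -0.001]
contact_force: [-0.6, 0.7, -0.5]
gripper_width: 0.0454
finger_force: 26.6
```

Emit:
send_rows(
  deltas=[
    {"x": 0.0, "y": 0.0, "z": 0.0, "turn": 0.0},
    {"x": 0.0, "y": 0.0, "z": 0.0, "turn": 0.0},
    {"x": 0.0, "y": 0.0, "z": 0.0, "turn": 0.0},
    {"x": 0.0, "y": 0.0, "z": 0.0, "turn": 0.0},
    {"x": 0.0, "y": 0.0, "z": 0.0, "turn": 0.0},
  ],
)

```text
time_s: 17.2
tcp_pos: [0.5418, -0.0322, 0.0485]
orientation: [0.001, 0.243, 0.97, 0.0]
contact_force: [0.4, 0.7, 0.0]
gripper_width: 0.0454
finger_force: 26.6
```

```bash
python3 - <<'E'
from caps import *
o=ctrl.get_obs(); print(o["tcp_pos"])
zb=float(o["tcp_pos"][2])-.0126
Q=rect(0,0,.046,.074,.036)
p0=(*o["tcp_pos"][:2],1.084)
for n in(("top",),("side",),("top","side")): print("carton",n,*efit(Q,p0,n,zb,3,.005))
for n in ("top","side"):
    d=viewer.silhouettes("carton",n)[:1]
    if d: print(n,d[0]["bbox"],d[0]["confidence"],fit("carton",p0,{n:d[0]["mask"]},True,zb))
show("car_hand","carton",[.5421,-.0323,1.084],zb)
E
```

```text
[ 0.54176238 -0.03220259  0.04852116]
carton ('top',) [ 0.5319 -0.028   1.0788] -49
carton ('side',) [ 0.5369 -0.0374  0.9451] -210
carton ('top', 'side') [ 0.5345 -0.0358  0.9206] -249
side [235.7, 215.2, 34.3, 31.5] 0.91 (array([ 0.53625655, -0.03730399,  0.8424953 ]), np.float64(0.15526660839160839))
```

View pics/car_hand.png

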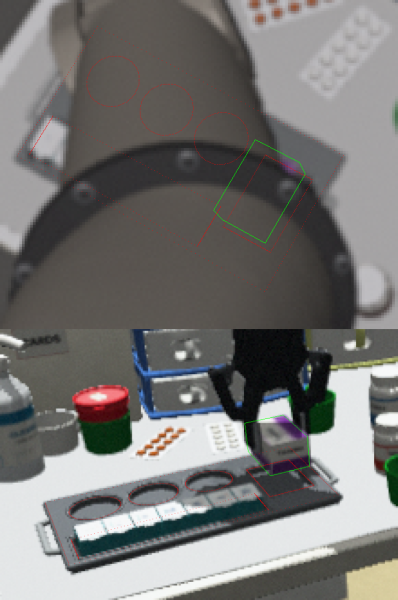

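```bash
python3 - <<'E'
from caps import *
x0,y0,x1,y1=200,185,270,245; f=10
im=cv2.resize(viewer.read_camera("side")[y0:y1,x0:x1],None,fx=f,fy=f,interpolation=3)
for c,o in(((0,255,0),0),((255,255,0),.004)):
    p=np.array([.5418,-.0322])+o*np.array([-.884,.468])
    C=(proj(place(box(-.023,.023,-.037,.037,.036),*p,1.081,.0359),"side")-[x0-.5,y0-.5])*f
    for i in range(8):
        for j in range(i):
            if bin(i^j).count("1")==1: cv2.line(im,tuple(map(int,C[i])),tuple(map(int,C[j])),c,1)
cv2.imwrite("pics/carz.png",im)
E
```

```text
(no output)
```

View pics/carz.png

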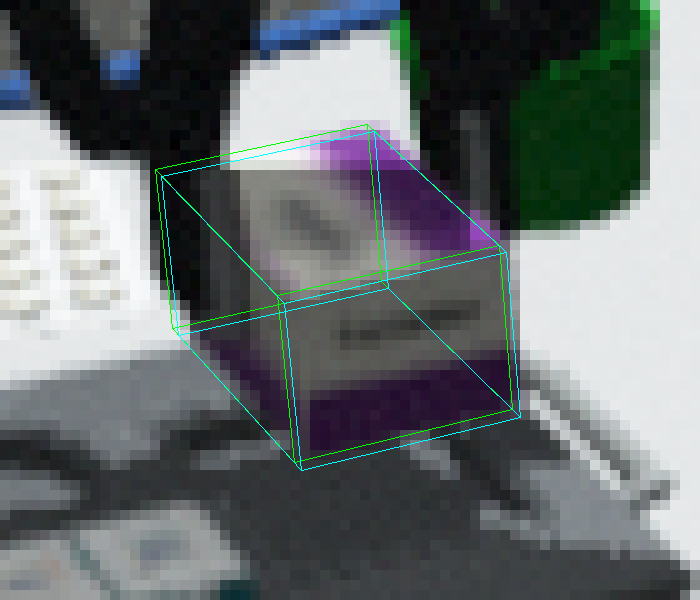

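Emit:
send_rows(
  deltas=[
    {"x": 0.002, "y": 0.004, "z": -0.03, "turn": 0.001},
    {"x": 0.0, "y": 0.0, "z": -0.03, "turn": 0.0},
    {"x": 0.0, "y": 0.0, "z": -0.02, "turn": 0.0},
    {"x": 0.0, "y": 0.0, "z": -0.012, "turn": 0.0},
    {"x": 0.0, "y": 0.0, "z": 0.0, "turn": 0.0},
  ],
)

```text
time_s: 18.07
tcp_pos: [0.5406, -0.0307, 0.0183]
orientation: [-0.001, 0.241, 0.971, -0.0]
contact_force: [-0.5, -0.3, -0.5]
gripper_width: 0.046
finger_force: 26.6
```

Emit:
send_rows(
  deltas=[
    {"x": 0.0, "y": 0.0, "z": -0.006, "turn": 0.0},
    {"x": 0.0, "y": 0.0, "z": -0.004, "turn": 0.0},
    {"x": 0.0, "y": 0.0, "z": 0.0, "turn": 0.0},
    {"x": 0.0, "y": 0.0, "z": 0.0, "turn": 0.0},
  ],
)

```text
time_s: 18.4
tcp_pos: [0.5416, -0.0307, 0.0167]
orientation: [0.0, 0.241, 0.971, 0.0]
contact_force: [-0.4, -0.1, -0.0]
gripper_width: 0.0452
finger_force: 26.6
```

Emit:
send_rows(
  deltas=[
    {"x": 0.0, "y": 0.0, "z": -0.003, "turn": 0.0},
    {"x": 0.0, "y": 0.0, "z": 0.0, "turn": 0.0},
    {"x": 0.0, "y": 0.0, "z": 0.0, "turn": 0.0},
    {"x": 0.0, "y": 0.0, "z": 0.0, "turn": 0.0},
    {"x": 0.0, "y": 0.0, "z": 0.0, "turn": 0.0},
  ],
  claw=0.35,
)

```text
time_s: 18.82
tcp_pos: [0.5415, -0.0307, 0.0158]
orientation: [0.0, 0.241, 0.971, 0.0]
contact_force: [-0.2, 0.6, 0.0]
gripper_width: 0.0576
finger_force: 0.0
```

Emit:
send_rows(
  deltas=[
    {"x": 0.0, "y": 0.0, "z": 0.04, "turn": 0.0},
    {"x": 0.0, "y": 0.0, "z": 0.1, "turn": 0.0},
    {"x": 0.0, "y": 0.0, "z": 0.12, "turn": 0.0},
    {"x": 0.0, "y": 0.0, "z": 0.12, "turn": 0.0},
    {"x": 0.0, "y": 0.0, "z": 0.12, "turn": 0.0},
  ],
)

```text
time_s: 19.23
tcp_pos: [0.541, -0.0304, 0.1681]
orientation: [-0.0, 0.241, 0.971, 0.0]
contact_force: [0.9, -0.6, -0.7]
gripper_width: 0.0577
finger_force: 0.0
```

Emit:
send_rows(
  deltas=[
    {"x": -0.048, "y": -0.055, "z": 0.0, "turn": 0.0},
    {"x": -0.08, "y": -0.09, "z": 0.0, "turn": 0.0},
    {"x": -0.08, "y": -0.09, "z": 0.0, "turn": 0.0},
    {"x": -0.05, "y": -0.06, "z": 0.0, "turn": 0.0},
    {"x": -0.03, "y": -0.04, "z": -0.02, "turn": 0.0},
  ],
  claw=0.5,
)

```text
time_s: 19.65
tcp_pos: [0.4533, -0.1337, 0.1611]
orientation: [0.001, 0.242, 0.97, -0.001]
contact_force: [0.6, -0.1, -0.2]
gripper_width: 0.064
finger_force: 0.0
```

Emit:
send_rows(
  deltas=[
    {"x": 0.0, "y": 0.0, "z": -0.06, "turn": 0.0},
    {"x": 0.0, "y": 0.0, "z": -0.06, "turn": 0.0},
    {"x": 0.0, "y": 0.0, "z": 0.0, "turn": 0.0},
    {"x": 0.0, "y": 0.0, "z": 0.0, "turn": 0.0},
    {"x": 0.0, "y": 0.0, "z": 0.0, "turn": 0.0},
  ],
)

```text
time_s: 20.07
tcp_pos: [0.4557, -0.1309, 0.1248]
orientation: [0.001, 0.241, 0.971, 0.0]
contact_force: [1.2, 1.5, -0.1]
gripper_width: 0.0638
finger_force: 0.0
```

```bash
python3 - <<'E'
from caps import *
Q=rect(0,0,.046,.074,.036)
for n in(("top",),("side",),("top","side")): print("carton",n,*efit(Q,(.5421,-.0323,1.084),n,.003,3,.005))
show("car_rel","carton",[.5421,-.0323,1.084],.003)
print(ctrl.get_obs()["tcp_pos"])
E
```

```text
carton ('top',) [0.5778 0.0525 0.4466] -70
carton ('side',) [ 0.5408 -0.0351  1.0914] -249
carton ('top', 'side') [ 0.5409 -0.0351  1.092 ] -255
[ 0.45542754 -0.13120015  0.12423293]
```

View pics/car_rel.png

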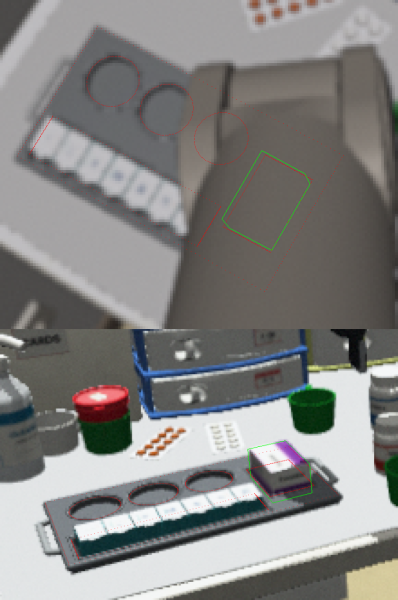

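Emit:
send_rows(
  deltas=[
    {"x": -0.002, "y": 0.0, "z": -0.09, "turn": 0.0},
    {"x": 0.0, "y": 0.0, "z": -0.09, "turn": 0.0},
    {"x": 0.0, "y": 0.0, "z": -0.08, "turn": 0.0},
    {"x": 0.0, "y": 0.0, "z": -0.06, "turn": 0.0},
    {"x": 0.0, "y": 0.0, "z": -0.027, "turn": 0.0},
  ],
)

```text
time_s: 20.78
tcp_pos: [0.4532, -0.1309, 0.0177]
orientation: [-0.002, 0.241, 0.971, 0.0]
contact_force: [0.2, 1.2, 0.4]
gripper_width: 0.0639
finger_force: 0.0
```

Emit:
send_rows(
  deltas=[
    {"x": 0.0, "y": 0.0, "z": 0.0, "turn": 0.0},
    {"x": 0.0, "y": 0.0, "z": 0.0, "turn": 0.0},
  ],
)

```text
time_s: 20.95
tcp_pos: [0.4548, -0.1311, 0.0199]
orientation: [-0.0, 0.241, 0.971, 0.0]
contact_force: [0.2, -0.5, 1.6]
gripper_width: 0.0641
finger_force: 0.0
```

Emit:
send_rows(
  deltas=[
    {"x": 0.0, "y": 0.0, "z": 0.0, "turn": 0.0},
    {"x": 0.0, "y": 0.0, "z": 0.0, "turn": 0.0},
    {"x": 0.0, "y": 0.0, "z": 0.0, "turn": 0.0},
    {"x": 0.0, "y": 0.0, "z": 0.0, "turn": 0.0},
    {"x": 0.0, "y": 0.0, "z": 0.0, "turn": 0.0},
  ],
  claw=-1,
  newtons=25,
)

```text
time_s: 21.37
tcp_pos: [0.4555, -0.1315, 0.0209]
orientation: [0.001, 0.241, 0.971, -0.0]
contact_force: [-0.4, 0.9, 7.6]
gripper_width: 0.0419
finger_force: 25.1
```

Emit:
send_rows(
  deltas=[
    {"x": 0.0, "y": 0.0, "z": 0.0, "turn": 0.0},
    {"x": 0.0, "y": 0.0, "z": 0.0, "turn": 0.0},
  ],
)

```text
time_s: 21.53
tcp_pos: [0.4555, -0.1314, 0.0209]
orientation: [0.001, 0.241, 0.971, -0.0]
contact_force: [-0.4, -0.4, 6.9]
gripper_width: 0.0417
finger_force: 25.1
```

Emit:
send_rows(
  deltas=[
    {"x": 0.0, "y": 0.0, "z": 0.03, "turn": 0.0},
    {"x": 0.0, "y": 0.0, "z": 0.08, "turn": 0.0},
    {"x": 0.0, "y": 0.0, "z": 0.12, "turn": 0.0},
    {"x": 0.0, "y": 0.0, "z": 0.1, "turn": 0.0},
    {"x": 0.0, "y": 0.0, "z": 0.04, "turn": 0.0},
  ],
)

```text
time_s: 21.95
tcp_pos: [0.4564, -0.1313, 0.1349]
orientation: [0.003, 0.241, 0.971, -0.0]
contact_force: [1.0, -0.5, -0.8]
gripper_width: 0.0415
finger_force: 25.8
```

Emit:
send_rows(
  deltas=[
    {"x": 0.04, "y": 0.04, "z": 0.0, "turn": 0.0},
    {"x": 0.07, "y": 0.08, "z": 0.0, "turn": 0.0},
    {"x": 0.08, "y": 0.09, "z": 0.0, "turn": 0.0},
    {"x": 0.08, "y": 0.09, "z": 0.0, "turn": 0.0},
    {"x": 0.08, "y": 0.09, "z": 0.0, "turn": 0.0},
  ],
)

```text
time_s: 22.37
tcp_pos: [0.56, -0.0135, 0.1308]
orientation: [0.0, 0.241, 0.97, -0.0]
contact_force: [-0.0, -0.3, -0.3]
gripper_width: 0.0416
finger_force: 25.8
```

Emit:
send_rows(
  deltas=[
    {"x": 0.08, "y": 0.09, "z": 0.0, "turn": 0.0},
    {"x": 0.08, "y": 0.09, "z": 0.0, "turn": 0.0},
    {"x": 0.06, "y": 0.07, "z": 0.0, "turn": 0.0},
    {"x": 0.03, "y": 0.037, "z": 0.0, "turn": 0.0},
    {"x": 0.0, "y": 0.0, "z": 0.0, "turn": 0.0},
  ],
)

```text
time_s: 22.78
tcp_pos: [0.6356, 0.0764, 0.1308]
orientation: [0.0, 0.239, 0.971, 0.002]
contact_force: [0.8, -0.1, -0.3]
gripper_width: 0.0419
finger_force: 25.8
```

Emit:
send_rows(
  deltas=[
    {"x": 0.0, "y": 0.0, "z": 0.0, "turn": 0.0},
    {"x": 0.0, "y": 0.0, "z": -0.08, "turn": 0.0},
    {"x": 0.0, "y": 0.0, "z": -0.1, "turn": 0.0},
    {"x": 0.0, "y": 0.0, "z": -0.06, "turn": 0.0},
    {"x": 0.0, "y": 0.0, "z": 0.0, "turn": 0.0},
  ],
)

```text
time_s: 23.2
tcp_pos: [0.6305, 0.0685, 0.0544]
orientation: [-0.004, 0.242, 0.97, -0.002]
contact_force: [-0.7, -0.6, -1.7]
gripper_width: 0.0414
finger_force: 25.8
```

Emit:
send_rows(
  deltas=[
    {"x": 0.0, "y": 0.0, "z": 0.0, "turn": 0.0},
    {"x": 0.0, "y": 0.0, "z": 0.0, "turn": 0.0},
    {"x": 0.0, "y": 0.0, "z": 0.0, "turn": 0.0},
    {"x": 0.0, "y": 0.0, "z": 0.0, "turn": 0.0},
    {"x": 0.0, "y": 0.0, "z": 0.0, "turn": 0.0},
  ],
)

```text
time_s: 23.62
tcp_pos: [0.6351, 0.0719, 0.0598]
orientation: [0.001, 0.241, 0.971, 0.0]
contact_force: [0.8, -0.2, -0.9]
gripper_width: 0.0417
finger_force: 25.8
```

```bash
python3 - <<'E'
from caps import *
o=ctrl.get_obs(); print(o["tcp_pos"])
zb=float(o["tcp_pos"][2])-.0205
p=[*o["tcp_pos"][:2],0]
x0,y0,x1,y1=140,180,240,265; f=8
im=cv2.resize(viewer.read_camera("side")[y0:y1,x0:x1],None,fx=f,fy=f,interpolation=3)
T=json.load(open("poses.json"))["fill_tray"]
for S in SH["mid_bottle"]:
    cv2.polylines(im,[cv2.convexHull(np.round((proj(place(S,*p,zb),"side")-[x0-.5,y0-.5])*f).astype(np.int32))],True,(0,255,0),1)
for u,v in np.vstack([(proj(place(Q,*T),"side")-[x0-.5,y0-.5])*f for Q in PK]): cv2.circle(im,(int(u),int(v)),0,(0,0,255),-1)
cv2.imwrite("pics/mid_hand.png",im)
E
```

```text
[0.63510671 0.07189646 0.05983343]
```

View pics/mid_hand.png

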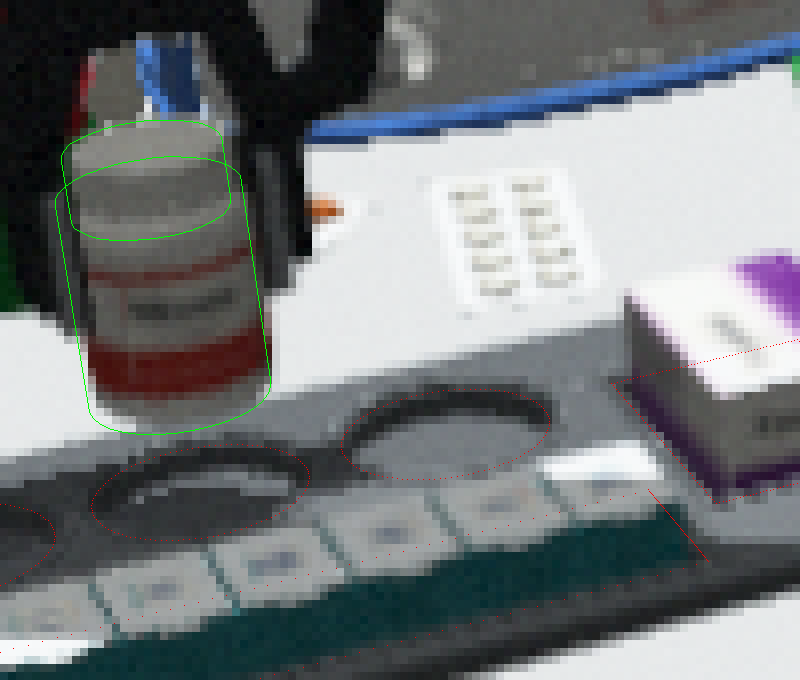

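The green outline is the model bottle at the TCP. The real bottle sits about 1 px right of it, which matches the ~1.5 mm camera/arm offset I've already allowed for. I'll lower it now.

Emit:
send_rows(
  deltas=[
    {"x": 0.0, "y": 0.001, "z": -0.04, "turn": 0.0},
    {"x": 0.0, "y": 0.0, "z": -0.04, "turn": 0.0},
    {"x": 0.0, "y": 0.0, "z": -0.02, "turn": 0.0},
    {"x": 0.0, "y": 0.0, "z": -0.015, "turn": 0.0},
    {"x": 0.0, "y": 0.0, "z": 0.0, "turn": 0.0},
  ],
)

```text
time_s: 24.08
tcp_pos: [0.6337, 0.0721, 0.0237]
orientation: [-0.001, 0.241, 0.971, -0.001]
contact_force: [-1.1, -1.3, 2.9]
gripper_width: 0.0416
finger_force: 26.5
```

Emit:
send_rows(
  deltas=[
    {"x": 0.0, "y": 0.0, "z": -0.005, "turn": 0.0},
    {"x": 0.0, "y": 0.0, "z": 0.0, "turn": 0.0},
    {"x": 0.0, "y": 0.0, "z": 0.0, "turn": 0.0},
  ],
)

```text
time_s: 24.33
tcp_pos: [0.6338, 0.0721, 0.0236]
orientation: [-0.001, 0.241, 0.971, -0.001]
contact_force: [-7.2, -1.2, 15.7]
gripper_width: 0.0412
finger_force: 27.7
```

Emit:
send_rows(
  deltas=[
    {"x": 0.0, "y": 0.0, "z": 0.005, "turn": 0.0},
    {"x": 0.0, "y": 0.0, "z": 0.0, "turn": 0.0},
    {"x": 0.0, "y": 0.0, "z": 0.0, "turn": 0.0},
    {"x": 0.0, "y": 0.0, "z": 0.0, "turn": 0.0},
    {"x": 0.0, "y": 0.0, "z": 0.0, "turn": 0.0},
  ],
  claw=0.35,
)

```text
time_s: 24.75
tcp_pos: [0.6343, 0.0721, 0.0236]
orientation: [-0.0, 0.241, 0.971, -0.0]
contact_force: [1.1, 0.2, -0.1]
gripper_width: 0.0578
finger_force: 0.0
```

Emit:
send_rows(
  deltas=[
    {"x": 0.0, "y": 0.0, "z": 0.03, "turn": 0.0},
    {"x": 0.0, "y": 0.0, "z": 0.08, "turn": 0.0},
    {"x": 0.0, "y": 0.0, "z": 0.12, "turn": 0.0},
    {"x": 0.0, "y": 0.0, "z": 0.12, "turn": 0.0},
    {"x": 0.0, "y": 0.0, "z": 0.12, "turn": 0.0},
  ],
)

```text
time_s: 25.17
tcp_pos: [0.6341, 0.0723, 0.167]
orientation: [-0.0, 0.241, 0.971, 0.0]
contact_force: [0.1, -0.9, 0.5]
gripper_width: 0.0575
finger_force: 0.0
```

Emit:
send_rows(
  deltas=[
    {"x": -0.03, "y": -0.06, "z": 0.0, "turn": -0.038},
    {"x": -0.05, "y": -0.115, "z": 0.0, "turn": -0.038},
    {"x": -0.05, "y": -0.115, "z": 0.0, "turn": -0.038},
    {"x": -0.05, "y": -0.115, "z": 0.0, "turn": -0.038},
    {"x": -0.05, "y": -0.115, "z": 0.0, "turn": -0.038},
  ],
  claw=0.4,
)

```text
time_s: 25.58
tcp_pos: [0.5647, -0.0851, 0.1659]
orientation: [0.0, 0.518, 0.855, 0.0]
contact_force: [0.0, -0.9, 0.2]
gripper_width: 0.06
finger_force: 0.0
```

Emit:
send_rows(
  deltas=[
    {"x": -0.05, "y": -0.115, "z": 0.0, "turn": -0.038},
    {"x": -0.05, "y": -0.115, "z": 0.0, "turn": -0.038},
    {"x": -0.05, "y": -0.115, "z": 0.0, "turn": -0.038},
    {"x": -0.05, "y": -0.115, "z": 0.0, "turn": -0.038},
    {"x": -0.05, "y": -0.115, "z": 0.0, "turn": -0.038},
  ],
)

```text
time_s: 26.0
tcp_pos: [0.4897, -0.2577, 0.166]
orientation: [0.0, 0.747, 0.665, 0.0]
contact_force: [0.5, -0.8, 1.6]
gripper_width: 0.0598
finger_force: 0.0
```

Emit:
send_rows(
  deltas=[
    {"x": -0.05, "y": -0.115, "z": 0.0, "turn": -0.038},
    {"x": -0.05, "y": -0.115, "z": 0.0, "turn": -0.038},
    {"x": -0.05, "y": -0.115, "z": 0.0, "turn": -0.038},
    {"x": -0.035, "y": -0.1, "z": 0.0, "turn": -0.006},
    {"x": 0.0, "y": 0.0, "z": 0.0, "turn": 0.0},
  ],
)

```text
time_s: 26.42
tcp_pos: [0.4307, -0.3975, 0.1657]
orientation: [0.001, 0.859, 0.511, -0.002]
contact_force: [-0.0, -0.6, 0.8]
gripper_width: 0.0602
finger_force: 0.0
```

Emit:
send_rows(
  deltas=[
    {"x": 0.0, "y": 0.0, "z": 0.0, "turn": 0.0},
    {"x": 0.0, "y": 0.0, "z": 0.0, "turn": 0.0},
    {"x": 0.0, "y": 0.0, "z": 0.0, "turn": 0.0},
    {"x": 0.0, "y": 0.0, "z": 0.0, "turn": 0.0},
  ],
)

```text
time_s: 26.75
tcp_pos: [0.436, -0.3882, 0.1653]
orientation: [-0.0, 0.856, 0.517, 0.0]
contact_force: [0.0, -0.0, -0.9]
gripper_width: 0.06
finger_force: 0.0
```

```bash
python3 - <<'E'
from caps import *
o=ctrl.get_obs(); print(o["tcp_pos"],o["orientation"])
bottle("mid_bottle",(.6348,.0703),.003); bottle("short_bottle",(.4345,-.391))
bottle("tall_bottle",(.5347,-.235))
Q=rect(0,0,.046,.074,.036)
for n in(("top",),("side",),("top","side")): print("carton",n,*efit(Q,(.5421,-.0323,1.084),n,.003,3,.005))
show("after_mid","mid_bottle",[.6348,.0703,0],.003)
E
```

```text
[ 0.43599404 -0.38815433  0.16528182] [-1.27145216e-04  8.55865329e-01  5.17198579e-01  3.89750011e-04]
mid_bottle ('top',) [0.6327 0.0718] -209
mid_bottle ('side',) [0.6365 0.0697] -257
mid_bottle ('top', 'side') [0.6329 0.0713] -459
short_bottle ('top',) [ 0.4271 -0.3786] -199
short_bottle ('side',) [ 0.4326 -0.3957] -297
short_bottle ('top', 'side') [ 0.427  -0.3784] -460
tall_bottle ('top',) [ 0.5337 -0.234 ] -129
tall_bottle ('side',) [ 0.5377 -0.2389] -247
tall_bottle ('top', 'side') [ 0.5345 -0.2347] -360
carton ('top',) [ 0.539  -0.0302  1.0724] -188
carton ('side',) [ 0.539  -0.033   1.0728] -262
carton ('top', 'side') [ 0.5391 -0.0304  1.0791] -447
```

View pics/after_mid.png

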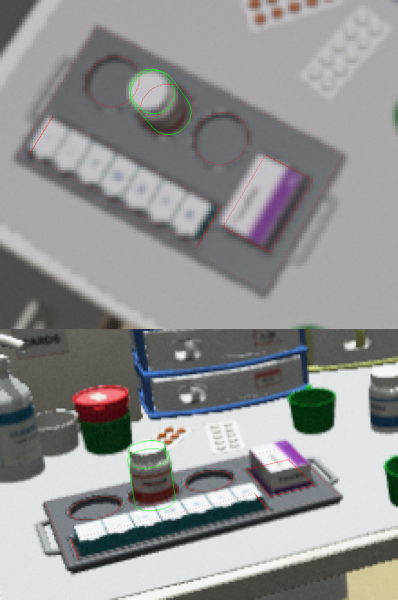

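Emit:
send_rows(
  deltas=[
    {"x": -0.005, "y": -0.008, "z": -0.1, "turn": 0.0},
    {"x": 0.0, "y": 0.0, "z": -0.11, "turn": 0.0},
    {"x": 0.0, "y": 0.0, "z": -0.11, "turn": 0.0},
    {"x": 0.0, "y": 0.0, "z": -0.09, "turn": 0.0},
    {"x": 0.0, "y": 0.0, "z": -0.05, "turn": 0.0},
  ],
)

```text
time_s: 28.07
tcp_pos: [0.4319, -0.391, 0.0239]
orientation: [-0.002, 0.857, 0.516, -0.001]
contact_force: [-0.4, 0.6, -0.6]
gripper_width: 0.0599
finger_force: 0.0
```

Emit:
send_rows(
  deltas=[
    {"x": 0.0, "y": 0.0, "z": -0.03, "turn": 0.0},
    {"x": 0.0, "y": 0.0, "z": -0.014, "turn": 0.0},
    {"x": 0.0, "y": 0.0, "z": 0.0, "turn": 0.0},
    {"x": 0.0, "y": 0.0, "z": 0.0, "turn": 0.0},
  ],
)

```text
time_s: 28.4
tcp_pos: [0.4341, -0.3927, 0.0148]
orientation: [0.001, 0.857, 0.516, 0.0]
contact_force: [0.7, -0.2, 0.3]
gripper_width: 0.0597
finger_force: 0.0
```

Emit:
send_rows(
  deltas=[
    {"x": 0.0, "y": 0.0, "z": 0.0, "turn": 0.0},
    {"x": 0.0, "y": 0.0, "z": 0.0, "turn": 0.0},
    {"x": 0.0, "y": 0.0, "z": 0.0, "turn": 0.0},
    {"x": 0.0, "y": 0.0, "z": 0.0, "turn": 0.0},
    {"x": 0.0, "y": 0.0, "z": 0.0, "turn": 0.0},
  ],
  claw=-1,
  newtons=25,
)

```text
time_s: 28.82
tcp_pos: [0.4342, -0.3929, 0.0153]
orientation: [0.001, 0.857, 0.516, 0.0]
contact_force: [-1.7, 0.9, 6.6]
gripper_width: 0.0364
finger_force: 25.0
```

Emit:
send_rows(
  deltas=[
    {"x": 0.0, "y": 0.0, "z": 0.0, "turn": 0.0},
    {"x": 0.0, "y": 0.0, "z": 0.0, "turn": 0.0},
  ],
)

```text
time_s: 28.98
tcp_pos: [0.4342, -0.3929, 0.0153]
orientation: [0.001, 0.857, 0.516, 0.0]
contact_force: [-1.1, 0.5, 7.5]
gripper_width: 0.0366
finger_force: 25.0
```

Emit:
send_rows(
  deltas=[
    {"x": 0.0, "y": 0.0, "z": 0.03, "turn": 0.0},
    {"x": 0.0, "y": 0.0, "z": 0.08, "turn": 0.0},
    {"x": 0.0, "y": 0.0, "z": 0.12, "turn": 0.0},
    {"x": 0.0, "y": 0.0, "z": 0.12, "turn": 0.0},
    {"x": 0.0, "y": 0.0, "z": 0.067, "turn": 0.0},
  ],
)

```text
time_s: 29.4
tcp_pos: [0.4346, -0.3931, 0.1435]
orientation: [0.002, 0.857, 0.516, 0.001]
contact_force: [0.9, -0.5, 0.1]
gripper_width: 0.0364
finger_force: 25.6
```

Emit:
send_rows(
  deltas=[
    {"x": 0.02, "y": 0.05, "z": 0.0, "turn": 0.0},
    {"x": 0.04, "y": 0.1, "z": 0.0, "turn": 0.0},
    {"x": 0.05, "y": 0.115, "z": 0.0, "turn": 0.0},
    {"x": 0.05, "y": 0.115, "z": 0.0, "turn": 0.0},
    {"x": 0.05, "y": 0.115, "z": 0.0, "turn": 0.0},
  ],
)

```text
time_s: 29.82
tcp_pos: [0.4966, -0.2424, 0.1398]
orientation: [0.0, 0.857, 0.516, 0.0]
contact_force: [0.4, -0.1, -1.0]
gripper_width: 0.0364
finger_force: 25.6
```

Emit:
send_rows(
  deltas=[
    {"x": 0.05, "y": 0.115, "z": 0.0, "turn": 0.0},
    {"x": 0.05, "y": 0.115, "z": 0.0, "turn": 0.0},
    {"x": 0.05, "y": 0.115, "z": 0.0, "turn": 0.0},
    {"x": 0.05, "y": 0.115, "z": 0.0, "turn": 0.0},
    {"x": 0.05, "y": 0.115, "z": 0.0, "turn": 0.0},
  ],
)

```text
time_s: 30.23
tcp_pos: [0.5718, -0.0695, 0.1398]
orientation: [0.0, 0.857, 0.516, 0.0]
contact_force: [0.0, -0.9, -0.9]
gripper_width: 0.0367
finger_force: 25.6
```

Emit:
send_rows(
  deltas=[
    {"x": 0.05, "y": 0.115, "z": 0.0, "turn": 0.0},
    {"x": 0.03, "y": 0.1, "z": 0.0, "turn": 0.0},
    {"x": 0.02, "y": 0.06, "z": 0.0, "turn": 0.0},
    {"x": 0.014, "y": 0.021, "z": 0.0, "turn": 0.0},
    {"x": 0.0, "y": 0.0, "z": -0.02, "turn": 0.0},
  ],
)

```text
time_s: 30.65
tcp_pos: [0.6071, 0.0199, 0.1345]
orientation: [0.0, 0.856, 0.517, 0.002]
contact_force: [1.1, 0.5, 0.1]
gripper_width: 0.0366
finger_force: 25.6
```

Emit:
send_rows(
  deltas=[
    {"x": 0.0, "y": 0.0, "z": -0.08, "turn": 0.0},
    {"x": 0.0, "y": 0.0, "z": -0.1, "turn": 0.0},
    {"x": 0.0, "y": 0.0, "z": -0.05, "turn": 0.0},
    {"x": 0.0, "y": 0.0, "z": 0.0, "turn": 0.0},
    {"x": 0.0, "y": 0.0, "z": 0.0, "turn": 0.0},
  ],
)

```text
time_s: 31.07
tcp_pos: [0.6046, 0.0152, 0.0633]
orientation: [-0.0, 0.857, 0.515, -0.001]
contact_force: [0.6, 0.7, -1.3]
gripper_width: 0.0368
finger_force: 25.6
```

Emit:
send_rows(
  deltas=[
    {"x": 0.0, "y": 0.0, "z": 0.0, "turn": 0.0},
    {"x": 0.0, "y": 0.0, "z": 0.0, "turn": 0.0},
    {"x": 0.0, "y": 0.0, "z": 0.0, "turn": 0.0},
  ],
)

```text
time_s: 31.32
tcp_pos: [0.6067, 0.0173, 0.0655]
orientation: [0.001, 0.857, 0.516, 0.001]
contact_force: [-0.2, 0.5, -0.9]
gripper_width: 0.0362
finger_force: 25.6
```

```bash
python3 - <<'E'
from caps import *
o=ctrl.get_obs(); print(o["tcp_pos"],o["orientation"])
bottle("short_bottle",o["tcp_pos"][:2],float(o["tcp_pos"][2])-.015)
E
```

```text
[0.60666097 0.01726887 0.06546518] [6.59243022e-04 8.56772840e-01 5.15692387e-01 1.10868567e-03]
short_bottle ('top',) [0.6095 0.0013] -125
short_bottle ('side',) [0.6207 0.0063] -171
short_bottle ('top', 'side') [0.6206 0.0063] -281
```

Emit:
send_rows(
  deltas=[
    {"x": 0.0, "y": 0.0, "z": -0.05, "turn": 0.0},
    {"x": 0.0, "y": 0.0, "z": -0.05, "turn": 0.0},
    {"x": 0.0, "y": 0.0, "z": -0.03, "turn": 0.0},
    {"x": 0.0, "y": 0.0, "z": -0.015, "turn": 0.0},
    {"x": 0.0, "y": 0.0, "z": 0.0, "turn": 0.0},
  ],
)

```text
time_s: 31.93
tcp_pos: [0.6049, 0.0176, 0.0195]
orientation: [-0.0, 0.857, 0.516, -0.001]
contact_force: [0.2, -0.2, -1.3]
gripper_width: 0.0365
finger_force: 25.6
```

Emit:
send_rows(
  deltas=[
    {"x": 0.0, "y": 0.0, "z": -0.007, "turn": 0.0},
    {"x": 0.0, "y": 0.0, "z": -0.004, "turn": 0.0},
    {"x": 0.0, "y": 0.0, "z": 0.0, "turn": 0.0},
    {"x": 0.0, "y": 0.0, "z": 0.0, "turn": 0.0},
  ],
)

```text
time_s: 32.27
tcp_pos: [0.6062, 0.0177, 0.0183]
orientation: [0.0, 0.857, 0.516, 0.001]
contact_force: [-1.6, -0.2, 4.6]
gripper_width: 0.0361
finger_force: 26.2
```

Emit:
send_rows(
  deltas=[
    {"x": 0.0, "y": 0.0, "z": 0.001, "turn": 0.0},
    {"x": 0.0, "y": 0.0, "z": 0.0, "turn": 0.0},
    {"x": 0.0, "y": 0.0, "z": 0.0, "turn": 0.0},
    {"x": 0.0, "y": 0.0, "z": 0.0, "turn": 0.0},
    {"x": 0.0, "y": 0.0, "z": 0.0, "turn": 0.0},
  ],
  claw=0.25,
)

```text
time_s: 32.68
tcp_pos: [0.6057, 0.0175, 0.0174]
orientation: [-0.0, 0.857, 0.516, -0.0]
contact_force: [0.1, 0.5, 0.0]
gripper_width: 0.0534
finger_force: 0.0
```

Emit:
send_rows(
  deltas=[
    {"x": 0.0, "y": 0.0, "z": 0.03, "turn": 0.0},
    {"x": 0.0, "y": 0.0, "z": 0.08, "turn": 0.0},
    {"x": 0.0, "y": 0.0, "z": 0.12, "turn": 0.0},
    {"x": 0.0, "y": 0.0, "z": 0.12, "turn": 0.0},
    {"x": 0.0, "y": 0.0, "z": 0.12, "turn": 0.0},
  ],
)

```text
time_s: 33.1
tcp_pos: [0.6052, 0.0176, 0.1605]
orientation: [-0.0, 0.857, 0.516, -0.0]
contact_force: [0.4, -0.2, -0.3]
gripper_width: 0.0533
finger_force: 0.0
```

Emit:
send_rows(
  deltas=[
    {"x": -0.015, "y": -0.05, "z": 0.0, "turn": 0.0},
    {"x": -0.03, "y": -0.1, "z": 0.0, "turn": 0.0},
    {"x": -0.034, "y": -0.12, "z": 0.0, "turn": 0.0},
    {"x": -0.034, "y": -0.12, "z": 0.0, "turn": 0.0},
    {"x": -0.034, "y": -0.12, "z": 0.0, "turn": 0.0},
  ],
  claw=0.6,
)

```text
time_s: 33.52
tcp_pos: [0.561, -0.1367, 0.1594]
orientation: [0.0, 0.856, 0.516, 0.0]
contact_force: [0.5, -0.2, -0.5]
gripper_width: 0.0684
finger_force: 0.0
```

Emit:
send_rows(
  deltas=[
    {"x": -0.034, "y": -0.12, "z": 0.0, "turn": 0.0},
    {"x": -0.034, "y": -0.12, "z": 0.0, "turn": 0.0},
    {"x": -0.024, "y": -0.092, "z": 0.0, "turn": 0.0},
    {"x": 0.0, "y": 0.0, "z": 0.0, "turn": 0.0},
    {"x": 0.0, "y": 0.0, "z": 0.0, "turn": 0.0},
  ],
)

```text
time_s: 33.93
tcp_pos: [0.5331, -0.2373, 0.159]
orientation: [0.0, 0.858, 0.514, -0.0]
contact_force: [0.4, 0.4, -0.0]
gripper_width: 0.0683
finger_force: 0.0
```

Emit:
send_rows(
  deltas=[
    {"x": 0.0, "y": 0.0, "z": 0.0, "turn": 0.0},
    {"x": 0.0, "y": 0.0, "z": 0.0, "turn": 0.0},
    {"x": 0.0, "y": 0.0, "z": 0.0, "turn": 0.0},
  ],
)

```text
time_s: 34.18
tcp_pos: [0.5346, -0.2332, 0.1587]
orientation: [-0.0, 0.856, 0.517, 0.0]
contact_force: [-0.1, 0.7, -0.3]
gripper_width: 0.0685
finger_force: 0.0
```

```bash
python3 - <<'E'
from caps import *
o=ctrl.get_obs(); print(o["tcp_pos"],o["orientation"])
bottle("short_bottle",(.6058,.0155),.003)
show("after_short","short_bottle",[.6058,.0155,0],.003)
E
```

```text
[ 0.53458808 -0.23323072  0.15868231] [-1.71413346e-04  8.55935637e-01  5.17082251e-01  3.19734327e-04]
short_bottle ('top',) [0.6044 0.0185] -149
short_bottle ('side',) [0.6058 0.0155] -300
short_bottle ('top', 'side') [0.6048 0.0186] -448
```

View pics/after_short.png

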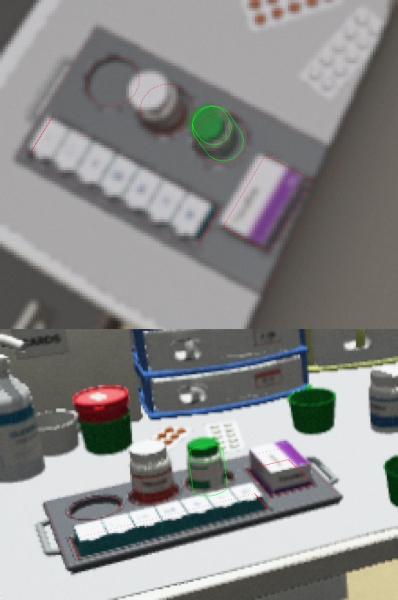

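Emit:
send_rows(
  deltas=[
    {"x": 0.0, "y": -0.005, "z": -0.1, "turn": 0.0},
    {"x": 0.0, "y": 0.0, "z": -0.1, "turn": 0.0},
    {"x": 0.0, "y": 0.0, "z": -0.1, "turn": 0.0},
    {"x": 0.0, "y": 0.0, "z": -0.08, "turn": 0.0},
    {"x": 0.0, "y": 0.0, "z": -0.056, "turn": 0.0},
  ],
)

```text
time_s: 34.9
tcp_pos: [0.5327, -0.236, 0.0252]
orientation: [-0.001, 0.857, 0.516, -0.001]
contact_force: [-1.0, -0.3, -0.4]
gripper_width: 0.0683
finger_force: 0.0
```

Emit:
send_rows(
  deltas=[
    {"x": 0.0, "y": 0.0, "z": 0.0, "turn": 0.0},
    {"x": 0.0, "y": 0.0, "z": 0.0, "turn": 0.0},
    {"x": 0.0, "y": 0.0, "z": 0.0, "turn": 0.0},
    {"x": 0.0, "y": 0.0, "z": 0.0, "turn": 0.0},
  ],
)

```text
time_s: 35.23
tcp_pos: [0.5351, -0.2369, 0.0293]
orientation: [0.001, 0.857, 0.516, 0.001]
contact_force: [0.5, -0.1, 0.1]
gripper_width: 0.0682
finger_force: 0.0
```

Emit:
send_rows(
  deltas=[
    {"x": 0.0, "y": 0.0, "z": 0.0, "turn": 0.0},
    {"x": 0.0, "y": 0.0, "z": 0.0, "turn": 0.0},
    {"x": 0.0, "y": 0.0, "z": 0.0, "turn": 0.0},
    {"x": 0.0, "y": 0.0, "z": 0.0, "turn": 0.0},
    {"x": 0.0, "y": 0.0, "z": 0.0, "turn": 0.0},
  ],
  claw=-1,
  newtons=25,
)

```text
time_s: 35.65
tcp_pos: [0.5347, -0.2368, 0.0291]
orientation: [0.001, 0.857, 0.516, 0.001]
contact_force: [-1.4, 0.3, 5.3]
gripper_width: 0.0463
finger_force: 25.2
```

Emit:
send_rows(
  deltas=[
    {"x": 0.0, "y": 0.0, "z": 0.0, "turn": 0.0},
    {"x": 0.0, "y": 0.0, "z": 0.0, "turn": 0.0},
  ],
)

```text
time_s: 35.82
tcp_pos: [0.5347, -0.2368, 0.0291]
orientation: [0.001, 0.857, 0.516, 0.001]
contact_force: [-1.6, 0.2, 6.4]
gripper_width: 0.0463
finger_force: 25.2
```

Emit:
send_rows(
  deltas=[
    {"x": 0.0, "y": 0.0, "z": 0.03, "turn": 0.0},
    {"x": 0.0, "y": 0.0, "z": 0.08, "turn": 0.0},
    {"x": 0.0, "y": 0.0, "z": 0.12, "turn": 0.0},
    {"x": 0.0, "y": 0.0, "z": 0.12, "turn": 0.0},
    {"x": 0.0, "y": 0.0, "z": 0.053, "turn": 0.0},
  ],
)

```text
time_s: 36.23
tcp_pos: [0.5361, -0.2372, 0.154]
orientation: [0.003, 0.857, 0.516, 0.002]
contact_force: [1.4, -1.1, -0.0]
gripper_width: 0.0462
finger_force: 26.2
```

Emit:
send_rows(
  deltas=[
    {"x": 0.02, "y": 0.05, "z": 0.0, "turn": 0.0},
    {"x": 0.04, "y": 0.1, "z": 0.0, "turn": 0.0},
    {"x": 0.04, "y": 0.115, "z": 0.0, "turn": 0.0},
    {"x": 0.04, "y": 0.115, "z": 0.0, "turn": 0.0},
    {"x": 0.04, "y": 0.115, "z": 0.0, "turn": 0.0},
  ],
)

```text
time_s: 36.65
tcp_pos: [0.5883, -0.0868, 0.1497]
orientation: [0.0, 0.857, 0.516, 0.0]
contact_force: [0.3, 0.2, -0.4]
gripper_width: 0.0462
finger_force: 26.2
```

Emit:
send_rows(
  deltas=[
    {"x": 0.04, "y": 0.115, "z": 0.0, "turn": 0.0},
    {"x": 0.04, "y": 0.115, "z": 0.0, "turn": 0.0},
    {"x": 0.04, "y": 0.115, "z": 0.0, "turn": 0.0},
    {"x": 0.04, "y": 0.115, "z": 0.0, "turn": 0.0},
    {"x": 0.04, "y": 0.115, "z": 0.0, "turn": 0.0},
  ],
)

```text
time_s: 37.07
tcp_pos: [0.6483, 0.0861, 0.1496]
orientation: [0.0, 0.857, 0.516, 0.0]
contact_force: [2.4, -0.1, -2.1]
gripper_width: 0.0458
finger_force: 26.2
```

Emit:
send_rows(
  deltas=[
    {"x": 0.03, "y": 0.08, "z": 0.0, "turn": 0.0},
    {"x": 0.013, "y": 0.04, "z": 0.0, "turn": 0.0},
    {"x": 0.01, "y": 0.021, "z": 0.0, "turn": 0.0},
    {"x": 0.0, "y": 0.0, "z": 0.0, "turn": 0.0},
    {"x": 0.0, "y": 0.0, "z": -0.05, "turn": 0.0},
  ],
)

```text
time_s: 37.48
tcp_pos: [0.6658, 0.1252, 0.1365]
orientation: [0.001, 0.857, 0.515, 0.002]
contact_force: [0.7, -0.7, -0.2]
gripper_width: 0.0463
finger_force: 26.2
```

Emit:
send_rows(
  deltas=[
    {"x": 0.0, "y": 0.0, "z": -0.09, "turn": 0.0},
    {"x": 0.0, "y": 0.0, "z": -0.09, "turn": 0.0},
    {"x": 0.0, "y": 0.0, "z": -0.06, "turn": 0.0},
    {"x": 0.0, "y": 0.0, "z": 0.0, "turn": 0.0},
    {"x": 0.0, "y": 0.0, "z": 0.0, "turn": 0.0},
  ],
)

```text
time_s: 37.9
tcp_pos: [0.6632, 0.1239, 0.0611]
orientation: [0.0, 0.857, 0.515, -0.001]
contact_force: [0.8, -0.3, -0.1]
gripper_width: 0.0461
finger_force: 26.2
```

Emit:
send_rows(
  deltas=[
    {"x": 0.0, "y": 0.0, "z": 0.0, "turn": 0.0},
    {"x": 0.0, "y": 0.0, "z": 0.0, "turn": 0.0},
    {"x": 0.0, "y": 0.0, "z": 0.0, "turn": 0.0},
    {"x": 0.0, "y": 0.0, "z": 0.0, "turn": 0.0},
  ],
)

```text
time_s: 38.23
tcp_pos: [0.6646, 0.1268, 0.0629]
orientation: [0.0, 0.857, 0.516, 0.001]
contact_force: [0.4, 0.3, -0.6]
gripper_width: 0.046
finger_force: 26.2
```

```bash
python3 - <<'E'
from caps import *
o=ctrl.get_obs(); print(o["tcp_pos"],o["orientation"])
zb=float(o["tcp_pos"][2])-.0288
p=[*o["tcp_pos"][:2],0]
T=json.load(open("poses.json"))["fill_tray"]
bottle("tall_bottle",p[:2],zb)
x0,y0,x1,y1=85,170,185,255; f=8
im=cv2.resize(viewer.read_camera("side")[y0:y1,x0:x1],None,fx=f,fy=f,interpolation=3)
for S in SH["tall_bottle"]:
    cv2.polylines(im,[cv2.convexHull(np.round((proj(place(S,*p,zb),"side")-[x0-.5,y0-.5])*f).astype(np.int32))],True,(0,255,0),1)
for u,v in np.vstack([(proj(place(Q,*T),"side")-[x0-.5,y0-.5])*f for Q in PK]): cv2.circle(im,(int(u),int(v)),0,(0,0,255),-1)
cv2.imwrite("pics/tall_hand.png",im)
E
```

```text
[0.66460734 0.12683664 0.06293923] [3.46170458e-04 8.56696751e-01 5.15819378e-01 9.62786668e-04]
tall_bottle ('top',) [0.6656 0.1102] -150
tall_bottle ('side',) [0.667  0.1354] -163
tall_bottle ('top', 'side') [0.6674 0.1114] -282
```

View pics/tall_hand.png

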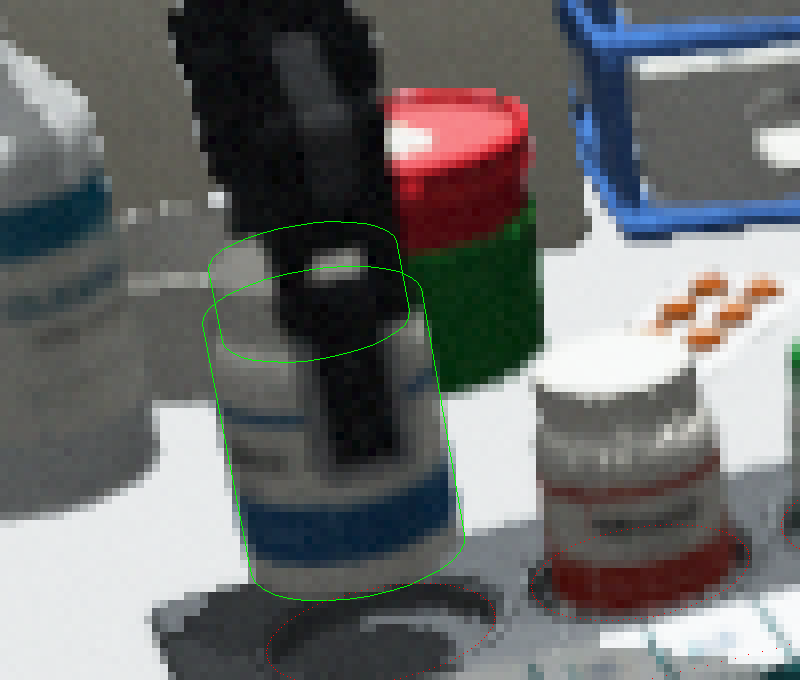

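Emit:
send_rows(
  deltas=[
    {"x": -0.003, "y": -0.0055, "z": -0.03, "turn": 0.0},
    {"x": 0.0, "y": 0.0, "z": -0.02, "turn": 0.0},
    {"x": 0.0, "y": 0.0, "z": -0.01, "turn": 0.0},
    {"x": 0.0, "y": 0.0, "z": 0.0, "turn": 0.0},
    {"x": 0.0, "y": 0.0, "z": 0.0, "turn": 0.0},
  ],
)

```text
time_s: 38.9
tcp_pos: [0.6626, 0.1251, 0.0429]
orientation: [-0.0, 0.857, 0.516, -0.0]
contact_force: [0.4, 0.0, -0.3]
gripper_width: 0.0462
finger_force: 26.2
```

Emit:
send_rows(
  deltas=[
    {"x": 0.0, "y": 0.0, "z": -0.012, "turn": 0.0},
    {"x": 0.0, "y": 0.0, "z": -0.01, "turn": 0.0},
    {"x": 0.0, "y": 0.0, "z": 0.0, "turn": 0.0},
    {"x": 0.0, "y": 0.0, "z": 0.0, "turn": 0.0},
  ],
)

```text
time_s: 39.23
tcp_pos: [0.6628, 0.1251, 0.0368]
orientation: [-0.0, 0.857, 0.516, -0.0]
contact_force: [-0.0, 0.0, -0.8]
gripper_width: 0.046
finger_force: 26.2
```

Emit:
send_rows(
  deltas=[
    {"x": 0.0, "y": 0.0, "z": -0.008, "turn": 0.0},
    {"x": 0.0, "y": 0.0, "z": -0.007, "turn": 0.0},
    {"x": 0.0, "y": 0.0, "z": 0.0, "turn": 0.0},
    {"x": 0.0, "y": 0.0, "z": 0.0, "turn": 0.0},
  ],
)

```text
time_s: 39.57
tcp_pos: [0.6629, 0.1251, 0.0324]
orientation: [-0.0, 0.857, 0.516, -0.0]
contact_force: [-0.3, -0.1, -0.8]
gripper_width: 0.0461
finger_force: 26.2
```

Emit:
send_rows(
  deltas=[
    {"x": 0.0, "y": 0.0, "z": -0.003, "turn": 0.0},
    {"x": 0.0, "y": 0.0, "z": 0.0, "turn": 0.0},
    {"x": 0.0, "y": 0.0, "z": 0.0, "turn": 0.0},
    {"x": 0.0, "y": 0.0, "z": 0.0, "turn": 0.0},
  ],
)

```text
time_s: 39.9
tcp_pos: [0.663, 0.1252, 0.0321]
orientation: [0.0, 0.857, 0.516, 0.0]
contact_force: [-1.6, -0.1, 4.7]
gripper_width: 0.0464
finger_force: 26.8
```

Emit:
send_rows(
  deltas=[
    {"x": 0.0, "y": 0.0, "z": 0.001, "turn": 0.0},
    {"x": 0.0, "y": 0.0, "z": 0.0, "turn": 0.0},
    {"x": 0.0, "y": 0.0, "z": 0.0, "turn": 0.0},
    {"x": 0.0, "y": 0.0, "z": 0.0, "turn": 0.0},
    {"x": 0.0, "y": 0.0, "z": 0.0, "turn": 0.0},
  ],
  claw=0.4,
)

```text
time_s: 40.32
tcp_pos: [0.6629, 0.1251, 0.0317]
orientation: [-0.0, 0.857, 0.516, -0.0]
contact_force: [-1.0, 0.7, -0.4]
gripper_width: 0.0603
finger_force: 0.0
```

Emit:
send_rows(
  deltas=[
    {"x": 0.0, "y": 0.0, "z": 0.03, "turn": 0.0},
    {"x": 0.0, "y": 0.0, "z": 0.08, "turn": 0.0},
    {"x": 0.0, "y": 0.0, "z": 0.12, "turn": 0.0},
    {"x": 0.0, "y": 0.0, "z": 0.12, "turn": 0.0},
    {"x": 0.0, "y": 0.0, "z": 0.12, "turn": 0.0},
  ],
)

```text
time_s: 40.73
tcp_pos: [0.6627, 0.1251, 0.1749]
orientation: [-0.0, 0.857, 0.516, -0.0]
contact_force: [1.1, 0.8, -0.1]
gripper_width: 0.0597
finger_force: 0.0
```

Emit:
send_rows(
  deltas=[
    {"x": -0.02, "y": -0.06, "z": 0.05, "turn": 0.0},
    {"x": -0.04, "y": -0.12, "z": 0.0, "turn": 0.0},
    {"x": -0.04, "y": -0.12, "z": 0.0, "turn": 0.0},
    {"x": -0.04, "y": -0.12, "z": 0.0, "turn": 0.0},
    {"x": -0.04, "y": -0.12, "z": 0.0, "turn": 0.0},
  ],
)

```text
time_s: 41.15
tcp_pos: [0.6083, -0.0383, 0.1889]
orientation: [0.0, 0.857, 0.516, 0.0]
contact_force: [1.1, -0.6, 0.6]
gripper_width: 0.0597
finger_force: 0.0
```

Emit:
send_rows(
  deltas=[
    {"x": -0.04, "y": -0.12, "z": 0.0, "turn": 0.0},
    {"x": -0.04, "y": -0.12, "z": 0.0, "turn": 0.0},
    {"x": -0.04, "y": -0.12, "z": 0.0, "turn": 0.0},
    {"x": -0.04, "y": -0.12, "z": 0.0, "turn": 0.0},
    {"x": -0.04, "y": -0.12, "z": 0.0, "turn": 0.0},
  ],
)

```text
time_s: 41.57
tcp_pos: [0.5482, -0.2185, 0.1888]
orientation: [0.0, 0.857, 0.516, 0.0]
contact_force: [0.3, -0.8, -0.4]
gripper_width: 0.0598
finger_force: 0.0
```

Emit:
send_rows(
  deltas=[
    {"x": -0.04, "y": -0.12, "z": 0.0, "turn": 0.0},
    {"x": -0.04, "y": -0.12, "z": 0.0, "turn": 0.0},
    {"x": -0.04, "y": -0.12, "z": 0.0, "turn": 0.0},
    {"x": 0.0, "y": -0.08, "z": 0.0, "turn": 0.0},
    {"x": 0.0, "y": 0.0, "z": 0.0, "turn": 0.0},
  ],
)

```text
time_s: 41.98
tcp_pos: [0.5102, -0.3564, 0.1886]
orientation: [0.002, 0.859, 0.512, -0.001]
contact_force: [-0.5, 0.4, 0.1]
gripper_width: 0.0598
finger_force: 0.0
```

```bash
python3 - <<'E'
from caps import *
import orgfit
T=json.load(open("poses.json"))["fill_tray"]
def tf(p):
    c,s=np.cos(T[2]),np.sin(T[2]); d=np.array(p[:2])-T[:2]; return (1000*np.array([c*d[0]+s*d[1],-s*d[0]+c*d[1]])).round(1)
for t,p in dict(tall_bottle=(.6638,.1251),mid_bottle=(.6348,.0703),short_bottle=(.6058,.0155)).items():
    r,h=CAP[t]
    for n in(("top",),("side",)):
        a,e=efit(circ(0,0,h,r),p,n,.003,2,.01); print(t,n,"tray mm",tf(a),e)
for n in(("top",),("side",)):
    a,e=efit(rect(0,0,.046,.074,.036),(.5421,-.0323,1.084),n,.003,3,.005); print("carton",n,tf(a),a[2]-1.084,e)
for t,uv in dict(cup_near=(267,212),cup_far=(310,122)).items():
    for d in viewer.silhouettes(t,"top"): print(t,[round(float(x)) for x in d["bbox"]])
show("final","tall_bottle",[.6638,.1251,0],.003)
E
```

```text
tall_bottle ('top',) tray mm [32. 97.] -175
tall_bottle ('side',) tray mm [36.6 95.5] -300
mid_bottle ('top',) tray mm [31.2 34.7] -231
mid_bottle ('side',) tray mm [35.8 34.2] -257
short_bottle ('top',) tray mm [ 31.2 -25.9] -152
short_bottle ('side',) tray mm [ 34. -28.] -300
carton ('top',) [ -3.7 -99.6] -0.011600000000000055 -190
carton ('side',) [  -2.6 -101.9] -0.015900000000000025 -262
cup_near [270, 211, 34, 26]
cup_far [310, 124, 26, 25]
```

View pics/final.png

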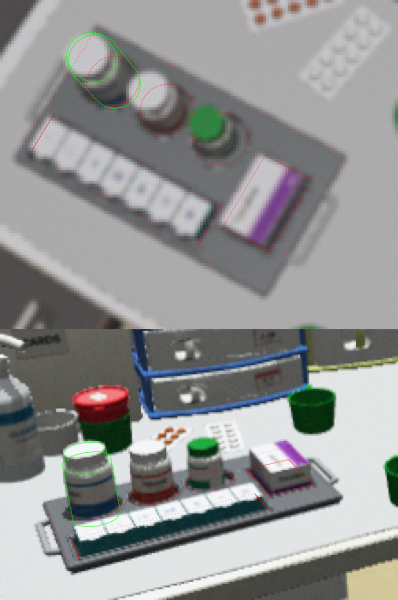

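Every piece shows seated in both views, within about 4 mm of its pocket centre, and the cups are still standing. I'll hand in.

```bash
python3 -c "
from cell import ctrl
print(ctrl.get_obs()['joint_vel'].round(3)); print(ctrl.finish_job())"
```

```text
[ 0.002  0.001  0.004 -0.002 -0.001 -0.001  0.001]
the job is handed in; nothing more can be done
None
```

The job is handed in at about 42 s of the 144 s allowed: the organiser was seated first, then the carton and the three bottles, each measured within about 4 mm of its pocket centre with both green cups still standing; no verdict came back.

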